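Put the brake adjuster case right

ROBOT

A 7-joint arm with a two-finger parallel gripper is mounted at the origin on a cart in front of the work surface, level with it; the furniture and walls round the work are solid. World frame = base frame: x ahead of the robot, y to its left, z up, the work surface at z = 0. Lengths are in m, angles in rad, forces in N, time in s.
With the tool pointing down it reaches from about 0.4 to 0.85 m from the base axis. Payload 10.4 kg.
Tool frame: the origin (TCP) lies midway between the tips of the shut fingers; the grasp point (between the pads) lies 19 mm behind it (ctrl.grip_point_offset is the distance from the TCP to the grasp point, in m); z points along the fingers, y is the direction in which the jaws open and shut (so a half turn about z gives the same grasp; the last joint's range is limited). The gripper opens to 85 mm and grips with 20 to 120 N. Pads are 22 mm wide; open, the fingers measure 114 mm over their backs; the gripper's body (76 mm by 85 mm) begins 54 mm behind the grasp point. The pads swing forward as they close: fully open they stand 13 mm farther back than shut.
Start: joints at [1.218, 0.332, -0.065, 1.46, 0.022, 1.35, -0.088], TCP at [0.202, -0.591, 0.231] pointing down, gripper open.
Joint ranges: [-2.6, 2.6], [-0.5, 2.12], [-1.47, 1.34], [0.16, 2.42], [-1.27, 4.41], [0.06, 2.06], [-2.6, 2.6]. Speed limits (rad/s): [2.22, 2.22, 2.79, 2.79, 3.14, 3.14, 3.14].

INTERFACE

Orientations are given as a unit quaternion [x, y, z, w].
In Python, from station import ctrl, imaging gives the robot as it stands.
- The arm moves only by the shell command python3 -m jog 'ROWS' [FORCE]. ROWS is text: rows parted by semicolons, each of 7 numbers parted by spaces: the shift along the world's x, y, z in m, then the turn, a rotation vector about the world's x, y, z in degrees, then the opening, from -1 (shut) to 1 (fully open). In form: tx ty tz wx wy wz fingers; .... A call has 1 to 5 rows; each row is the pose to reach, as a shift and turn from the pose commanded when the call began; what a row does not reach only later rows make up. A row lasts 1/10 s, in which the tool goes at most 50 mm and 8.59 degrees, less where a joint would pass 70% of its speed; a pose out of reach is approached as far as the arm can. A call with a gripper value outside its range is refused whole. The fingers move at their own pace and stop on an object; FORCE is the grip in N (left out, the last holds). Time passes only in rows, so rows that repeat a pose let the fingers close. It gives the time, the measured TCP pose, the force and the opening at its end, in the units of the state.
- ctrl.state(): the state, without advancing time (a new reading comes with each control period).
- imaging.grab_frame(name): name is "side" or "top" or "wrist"; returns a dict with "image" (384x512x3 uint8, blue, green, red), "camera_matrix" (3x3 intrinsics, pixels), "cam_to_world" (4x4, takes a point from camera to world coordinates). Camera axes: x right, y up, looking along -z (the intrinsics and any distortion apply to the point x, -y, -z); pixel columns grow to the right and rows downward; lengths in m; the calibration is good to about 2 mm. A picture is of the moment at which its call begins. There is no depth.
- ctrl.sign_off(): hands the job in, once; it reports no verdict.
The state is a dict: "t": time; "joint_positions": joint angles; "qvel": joint speeds; "joint_torque": joint torques, N m; "position": TCP position; "tool_rot": TCP orientation; "force": force on the tool from outside, world axes, zero at the start; "torque": the same for the moment, N m; "opening": finger opening in m.
Only numpy, scipy, OpenCV 4.12 (cv2) and the standard library are available. Lean on these libraries where they do the work, as an engineer would, in place of code of your own. Each camera call takes 0.05 s, during which the arm holds its last target.

TASK

Slide the pull of the blue parts case to the left to unlatch it, and swing the lid fully up. Check the contents against the layout sheet in the lid: four star-wheel adjusters and one pin; take out the tool that has been packed in an adjuster's pocket and lay it flat in the aluminium tool tray beside the other tool, then lay the adjuster that was left on the bench down in the emptied pocket. Shut the lid and slide the pull back to latch it, leaving the correctly packed parts and the other things on the bench where they are.

Things in the scene. Friction and masses are not known exactly. Their poses are not given: they have to be found in the camera images.
- case: Blue steel parts case fixed to the bench, 162 (x) x 332 (y) x 42 mm high without its lid, walls and floor 5 mm. Origin: centre of its underside; x to the hinged rear, y along the case to the left, z up. Parts lie on its floor, 5 mm above the bench, and only so have room under the shut lid (42 mm above the bench). Two small catches stand on the front wall.
- lid (a joint): Angle of the lid on its hinge along the rear top edge: 0 shut, 1.65 fully open (stop). Stiff hinge (0.42 N m): it stays where it is left; 5 to 6 N at the pull lifts it. Lid 162 x 332 x 12 mm, 0.3 kg; a white sheet under it shows outlines of four adjusters and one pin.
- lid_hinge (a point): Middle of the lid's hinge line, 85 mm behind the case's centre and 42 mm above the bench; the hinge runs along its y axis and its axes turn with the lid.
- latch (a joint): Slide of the latch plate that carries the pull on the lid: 0 latched, 0.022 m fully to the left (case +y), unlatched. Friction 2 N; it stays where it is left. Below about 0.014 its two hooks catch under (or, when shutting, on top of) the catches, so it must be fully left both to open and to shut the lid.
- latch_grip (a point): Middle of the pull: a round bar 12 mm thick, 70 mm long, along the case's y, on two posts 90 mm apart, near the lid's front edge. Lid shut: 96 mm above the bench, 32 mm free beneath the bar, 63 mm in front of the case's centre (148 mm before and 54 mm above the hinge line). Moves with latch and lid; x, y axes as the case's when shut.
- pocket_1 (a point): Middle of the floor of the leftmost adjuster pocket (58 mm from pocket to pocket). Pockets run along x, 151 mm long, 30 mm wide. Green floor; black ribs 28 mm wide, 16 mm high above the floor, part them only beyond 33 mm before and behind the middle: the middle 66 mm is open, so fingers reach the floor on both sides of a part.
- pocket_2 (a point): Middle of the floor of the second adjuster pocket, 58 mm to the right of the first; x along the pocket.
- pocket_3 (a point): Middle of the floor of the third adjuster pocket; x along the pocket.
- pocket_4 (a point): Middle of the floor of the fourth adjuster pocket; x along the pocket.
- pocket_pin (a point): Middle of the floor of the pin's pocket, at the right-hand end of the case, 94 mm long and 30 mm wide.
- tray: Shallow open aluminium tool tray, fixed, left or right of the case; 180 (x) x 170 (y) x 22 mm, walls 5 mm, floor 5 mm above the bench. Origin: centre of its underside; its axes lie as the case's. One tool (screwdriver or marker) lies in it lengthwise along x, about 38 mm to the -y side of its middle.
- adjuster_1_mid (a point): Steel adjuster, 127 mm long, 0.07 kg: strut 12 mm wide, 10 mm high, with a star wheel 24 mm across, 4 mm thick, 18 mm from this point towards -y. Point: in the strut, 5 mm above its underside, 10 mm to the +y side of mid-length; y along it, z up. Correctly packed in one of the four adjuster pockets.
- adjuster_2_mid (a point): Steel adjuster, 127 mm long, 0.07 kg: strut 12 mm wide, 10 mm high, with a star wheel 24 mm across, 4 mm thick, 18 mm from this point towards -y. Point: in the strut, 5 mm above its underside, 10 mm to the +y side of mid-length; y along it, z up. Correctly packed in one of the four adjuster pockets.
- adjuster_3_mid (a point): Steel adjuster, 127 mm long, 0.07 kg: strut 12 mm wide, 10 mm high, with a star wheel 24 mm across, 4 mm thick, 18 mm from this point towards -y. Point: in the strut, 5 mm above its underside, 10 mm to the +y side of mid-length; y along it, z up. Correctly packed in one of the four adjuster pockets.
- adjuster_loose_mid (a point): Steel adjuster, 127 mm long, 0.07 kg: strut 12 mm wide, 10 mm high, with a star wheel 24 mm across, 4 mm thick, 18 mm from this point towards -y. Point: in the strut, 5 mm above its underside, 10 mm to the +y side of mid-length; y along it, z up. Left on the bench, on the other side of the case from the tray, between a spring and a scuff pad, some 30 mm clear on each side.
- screwdriver_mid (a point): Pocket screwdriver, 132 mm long, orange handle 77 mm long, 22 mm wide and 22 mm high, steel blade; 0.06 kg. The point is in the handle, 11 mm above its underside; y runs along the tool towards the blade: the handle reaches from 54 mm behind to 23 mm ahead of the point, the blade tip is 78 mm ahead.
- paint_marker_mid (a point): Paint marker, white and yellow, 130 mm long, 12 to 15 mm thick, 0.015 kg. The point is its middle, 7.5 mm above its underside; y runs along it. The screwdriver and the marker both belong in the tray; one of them lies in an adjuster pocket.
- pin_mid (a point): Bright turned pin, 80 mm long, 17 mm thick, in its own pocket at the right-hand end of the case: correct, to be left there. The point is near its middle, 5 mm above its underside.
- spring: Coiled return spring, 117 x 13 x 9 mm, lying beside the loose adjuster. Bystander, to be left alone. Origin: middle of its underside.
- scuff_pad: Grey rolled scuff pad, 58 x 30 x 19 mm, lying on the other side of the loose adjuster. Bystander, to be left alone. Origin: middle of its underside.
- tape: Roll of black tape, 70 mm across and 19 mm high, lying near the front of the bench. Bystander, to be left alone. Origin: middle of its underside.
- stone: Grey oil stone, 51 x 25 x 13 mm, lying at the front of the bench. Bystander, to be left alone. Origin: middle of its underside.
There are look-alikes about, which are no part of the job. What is shaped like the part that bears adjuster_loose_mid but green or yellow is not meant.

How it is judged:
By the outcome, as a careful person would: the job done as asked, in the order asked, and still so for the second after the job is handed in, with the robot touching nothing.
It also fails if it takes over 72 s, if anything falls off the work surface, if the arm or the gripper's body presses on something with over 40 N, if the wrist force passes 120 N, or if a joint passes its speed limit or range.

## Working session

There is one attempt and no reset: what is moved stays moved. The work goes in short steps, Python scripts to look and compute and a shell command to move; the robot and the scene stay as the last step left them, time stands still between calls to the robot, and variables do not carry over. Pictures are saved under pics/ and viewed, and the job is handed in when it is done.

```bash
ls; mkdir -p pics; cat > h.py <<'E'
import numpy as np, cv2, json, sys
from station import ctrl, imaging
def grab(name, out, crop=None, scale=1):
    f=imaging.grab_frame(name); im=f["image"]
    np.savez('pics/'+out+'.npz',K=f["camera_matrix"],T=f["cam_to_world"],im=im)
    save(out,out,crop,scale); return f
def save(src,out,crop=None,scale=1):
    im=np.load('pics/'+src+'.npz')['im']
    if crop: x0,y0,x1,y1=crop; im=im[y0:y1,x0:x1]
    if scale!=1: im=cv2.resize(im,None,fx=scale,fy=scale,interpolation=cv2.INTER_CUBIC)
    cv2.imwrite('pics/'+out+'.png',im)
def pix(src,u,v,z):
    d=np.load('pics/'+src+'.npz');K=d['K'];T=d['T']
    r=np.linalg.inv(K)@[u,v,1]; r=T[:3,:3]@[r[0],-r[1],-r[2]]
    o=T[:3,3]; return o+r*(z-o[2])/r[2]
def proj(src,p):
    d=np.load('pics/'+src+'.npz');K=d['K'];T=d['T']
    c=np.linalg.inv(T)@np.r_[p,1]; q=K@[c[0],-c[1],-c[2]]; return q[:2]/q[2]
E
python3 - <<'E'
from h import *
print(ctrl.state())
for n in('top','side','wrist'):
    f=grab(n,n+'0'); print(n,f["camera_matrix"],f["cam_to_world"],f.keys())
    save(n+'0',n+'0',scale=1.5)
E
```

```text
pics
{'t': 0.0, 'joint_positions': array([ 1.2183623 ,  0.33285581, -0.06473252,  1.46095982,  0.02163702,
        1.34987325, -0.08846954]), 'qvel': array([ 2.00079870e-03, -6.62188466e-04,  2.74384454e-04,  1.03882492e-03,
       -1.04791813e-03,  2.74063750e-04, -1.96080027e-06]), 'joint_torque': array([-3.12853138e-05, -6.25450087e+01,  4.93052183e-02, -3.91589999e+01,
        1.62690767e-02,  1.01172557e-02, -6.07309062e-05]), 'position': array([ 0.20230936, -0.59095531,  0.23051721]), 'tool_rot': array([ 9.86424294e-01,  1.64215174e-01, -1.59228922e-04, -6.81232520e-04]), 'force': array([-0.17167995, -0.25790931,  0.41559445]), 'torque': array([ 0.02367432, -0.05939294, -0.03481462]), 'opening': 0.08531466265272451}
top [[410.02836333   0.         252.30370649]
 [  0.         410.02836333 189.67462648]
 [  0.           0.           1.        ]] [[-0.01907937  0.98911049 -0.14593295  0.33042966]
 [-0.99981063 -0.01831564  0.00657536  0.04466356]
 [ 0.0038309   0.14603077  0.98927263  1.42206793]
 [ 0.          0.          0.          1.        ]] dict_keys(['image', 'camera_matrix', 'cam_to_world'])
side [[369.99467937   0.         247.56777879]
 [  0.         369.99467937 199.47186155]
 [  0.           0.           1.        ]] [[-0.99805196 -0.04895451  0.03867489  0.53821034]
 [ 0.0601012  -0.58813157  0.80652905  0.91120718]
 [-0.01673732  0.8072823   0.58992809  0.70083669]
 [ 0.          0.          0.          1.        ]] dict_keys(['image', 'camera_matrix', 'cam_to_world'])
wrist [[307.95605287   0.         254.06355148]
 [  0.         307.95605287 191.87848046]
 [  0.           0.           1.        ]] [[ 0.32357147  0.89789297  0.29847901  0.27839042]
 [-0.94620271  0.30751338  0.10067744 -0.56489612]
 [-0.00138872 -0.314998    0.94909132  0.37343537]
 [ 0.          0.          0.          1.        ]] dict_keys(['image', 'camera_matrix', 'cam_to_world'])
```

View pics/top0.png

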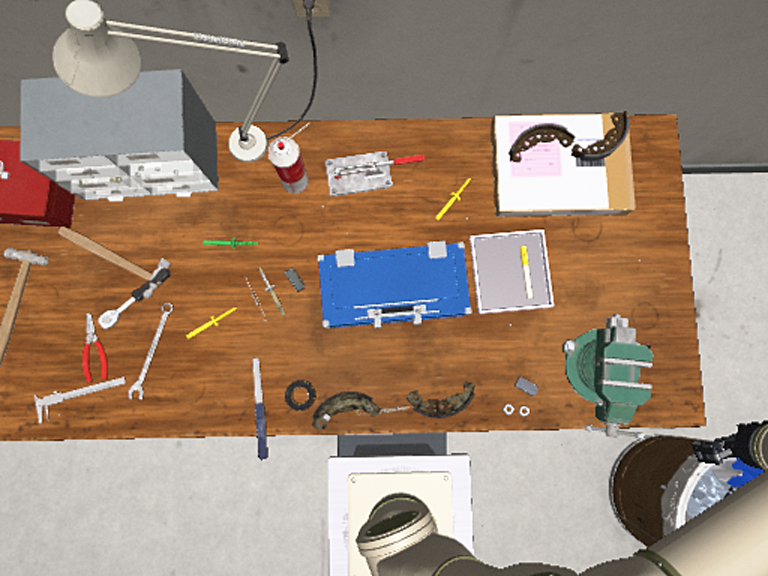

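View pics/side0.png

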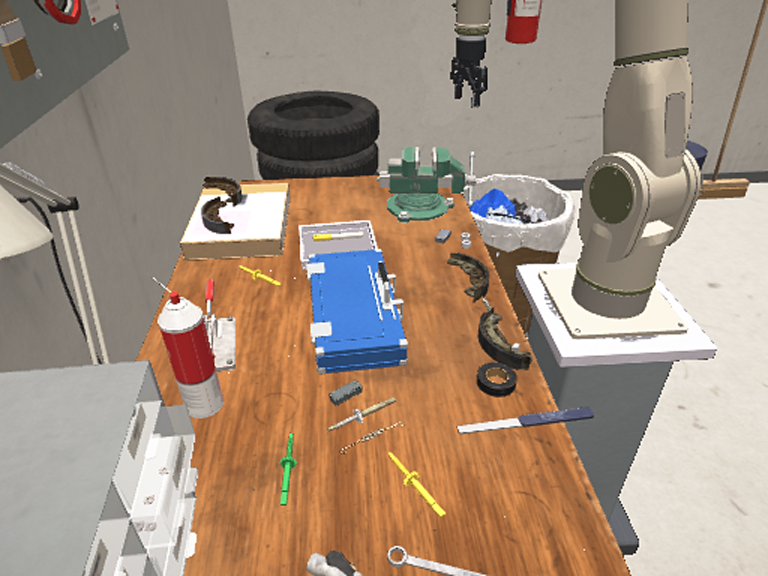

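View pics/wrist0.png

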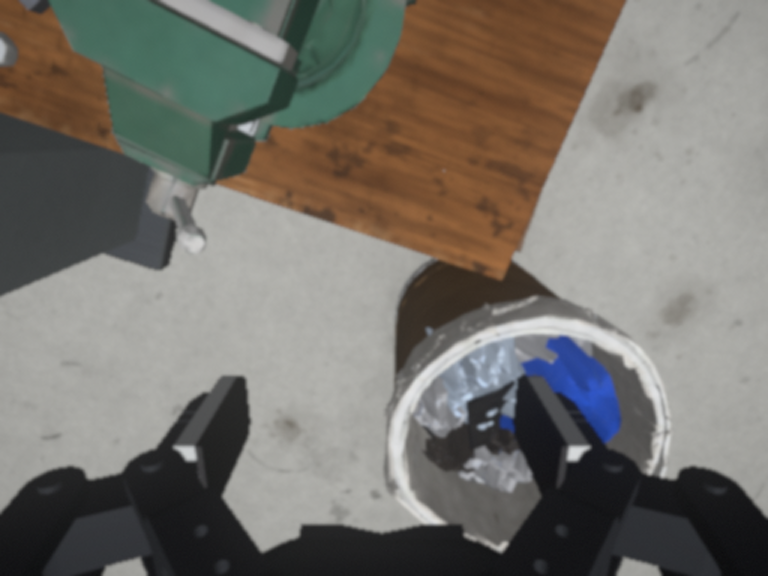

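```bash
python3 - <<'E'
from h import *
save('top0','t0a',(150,145,380,225),3.4)
save('side0','s0a',(190,140,290,260),5)
E
```

```text
(no output)
```

View pics/t0a.png

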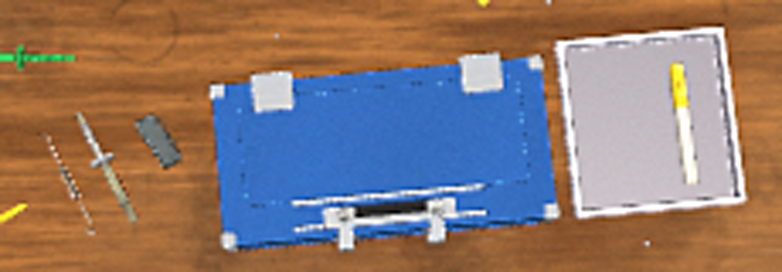

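View pics/s0a.png

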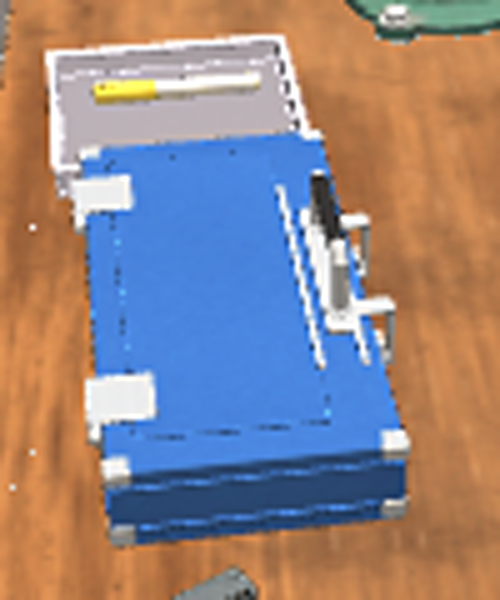

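```bash
python3 - <<'E'
from h import *
c=[pix('top0',150+x/3.4,145+y/3.4,0.052) for x,y in [(213,85),(541,57),(558,216),(224,247)]]
c=np.array(c)[:,:2];print(c, c.mean(0))
for i in range(4): d=c[(i+1)%4]-c[i];print(np.linalg.norm(d),np.degrees(np.arctan2(d[1],d[0])))
t=np.array([pix('top0',150+x/3.4,145+y/3.4,0.022) for x,y in [(556,43),(723,28),(746,202),(578,218)]])[:,:2]
print('tray',t,t.mean(0))
for i in range(4): d=t[(i+1)%4]-t[i];print(np.linalg.norm(d),np.degrees(np.arctan2(d[1],d[0])))
print('bar ends',[pix('top0',150+x/3.4,145+y/3.4,0.096) for x,y in [(355,212),(430,204)]], [pix('top0',150+x/3.4,145+y/3.4,0.096) for x,y in [(340,215),(447,205)]])
print('adj',[pix('top0',150+x/3.4,145+y/3.4,z) for x,y,z in [(79,113,.01),(134,221,.01),(102,159,.012)]])
print('marker',[pix('top0',150+x/3.4,145+y/3.4,z) for x,y,z in [(677,65,.02),(690,184,.02)]])
print('spring',[pix('top0',150+x/3.4,145+y/3.4,z) for x,y,z in [(46,134,.009),(93,234,.009)]])
print('pad',[pix('top0',150+x/3.4,145+y/3.4,z) for x,y,z in [(135,122,.019),(155,115,.019),(182,160,.019),(162,168,.019)]])
E
```

```text
[[ 0.60264754  0.16909496]
 [ 0.62523775 -0.16019795]
 [ 0.46472808 -0.17068549]
 [ 0.44028708  0.15909057]] [ 0.53322512 -0.00067448]
0.33006686521205947 -86.07553276866864
0.1608519292824268 -176.26166573324062
0.3306805332297122 94.23866569364202
0.16266839009712297 3.5260122952600836
tray [[ 0.64609373 -0.18068154]
 [ 0.6587479  -0.35337015]
 [ 0.47831549 -0.36611795]
 [ 0.465267   -0.19550115]] [ 0.56210603 -0.2739177 ]
0.17315162066168177 -85.80900684083696
0.1808821657730157 -175.95868910414544
0.17111504162708518 94.37337411377327
0.18143298107343142 4.68518855515468
bar ends [array([0.46787772, 0.03011022, 0.096     ]), array([ 0.47422172, -0.04176599,  0.096     ])] [array([0.46526787, 0.04449189, 0.096     ]), array([ 0.47295713, -0.05799919,  0.096     ])]
adj [array([0.58422738, 0.31064417, 0.01      ]), array([0.47180451, 0.25381562, 0.01      ]), array([0.5357507 , 0.28637513, 0.012     ])]
marker [array([ 0.6211889 , -0.30438011,  0.02      ]), array([ 0.49792463, -0.3109763 ,  0.02      ])]
spring [array([0.56315947, 0.34445127, 0.009     ]), array([0.45943773, 0.29550582, 0.009     ])]
pad [array([0.57223857, 0.25179801, 0.019     ]), array([0.57911008, 0.23142079, 0.019     ]), array([0.53219943, 0.20395644, 0.019     ]), array([0.52437274, 0.22425974, 0.019     ])]
```

```bash
cat >> h.py <<'E'
from scipy.spatial.transform import Rotation as R
TH=np.radians(4.0); CX=np.array([np.cos(TH),np.sin(TH),0]); CY=np.array([-np.sin(TH),np.cos(TH),0]); C=np.array([.533,-.001,0])
def case(x,y,z): return C+x*CX+y*CY+np.array([0,0,z])
def rem(tcp,az,tilt=0,axis=None):
    """remaining shift/turn to TCP with tool y horizontal azimuth az (deg), then tilted by tilt deg about world axis"""
    s=ctrl.state(); q=R.from_quat(s['tool_rot'])
    a=np.radians(az); y=np.array([np.cos(a),np.sin(a),0]); z=np.array([0,0,-1.]); x=np.cross(y,z)
    t=R.from_matrix(np.c_[x,y,z])
    if axis is not None: t=R.from_rotvec(np.radians(tilt)*np.array(axis))*t
    print('t',round(s['t'],2),'pos',s['position'].round(4),'F',s['force'].round(1),'open',round(s['opening'],4),'q',s['joint_positions'].round(2))
    print('shift',(np.array(tcp)-s['position']).round(4),'turn',np.degrees((t*q.inv()).as_rotvec()).round(2))
E
python3 -m jog '0.1 0.21 0.1 0 0 42.5 1;0.1 0.21 0.1 0 0 42.5 0;0.1 0.21 0.1 0 0 42.5 0;0.1 0.21 0.1 0 0 42.5 0;0.1 0.21 0.1 0 0 42.5 0'
python3 - <<'E'
from h import *
print(ctrl.grip_point_offset); rem(case(-.063,0,.2),4)
E
```

```text
t: 0.65
position: [0.3016, -0.3821, 0.3307]
tool_rot: [0.858, 0.513, -0.0, 0.0]
force: [0.6, -0.8, 0.0]
opening: 0.0424
0.0187
t 0.65 pos [ 0.3016 -0.3821  0.3307] F [ 0.6 -0.8  0. ] open 0.0424 q [ 1.08  0.   -0.27  1.63  0.    1.5   0.32]
shift [ 0.1686  0.3767 -0.1307] turn [ 1.000e-02 -1.000e-02  3.225e+01]
```

```bash

python3 -m jog '0.1 0.23 0 0 0 32.2 0;0.1 0.23 0 0 0 32.2 0;0.1 0.23 0 0 0 32.2 0;0.1 0.23 0 0 0 32.2 0;0.1 0.23 0 0 0 32.2 0' >/dev/null
python3 -m jog '0.068 0.147 -0.07 0 0 0 0;0.068 0.147 -0.13 0 0 0 0;0.068 0.147 -0.13 0 0 0 0;0.068 0.147 -0.13 0 0 0 0;0.068 0.147 -0.13 0 0 0 0'
python3 - <<'E'
from h import *
rem(case(-.063,0,.2),4)
f=grab('wrist','w1',None,1.5)
for p in [case(-.063,-.035,.096),case(-.063,.035,.096)]: print(proj('w1',p)*1.5)
E
```

```text
t: 1.65
position: [0.4677, -0.0036, 0.1967]
tool_rot: [0.683, 0.731, -0.001, -0.002]
force: [0.6, 0.2, -0.1]
opening: 0.0431
t 1.65 pos [ 0.4677 -0.0036  0.1967] F [ 0.6  0.2 -0.1] open 0.0431 q [ 0.67  0.06 -0.77  1.87  0.04  1.23 -0.05]
shift [ 0.0025 -0.0018  0.0033] turn [-0.13 -0.24  0.1 ]
[386.88312983 349.13200468]
[387.12325648 229.91947352]
```

View pics/w1.png

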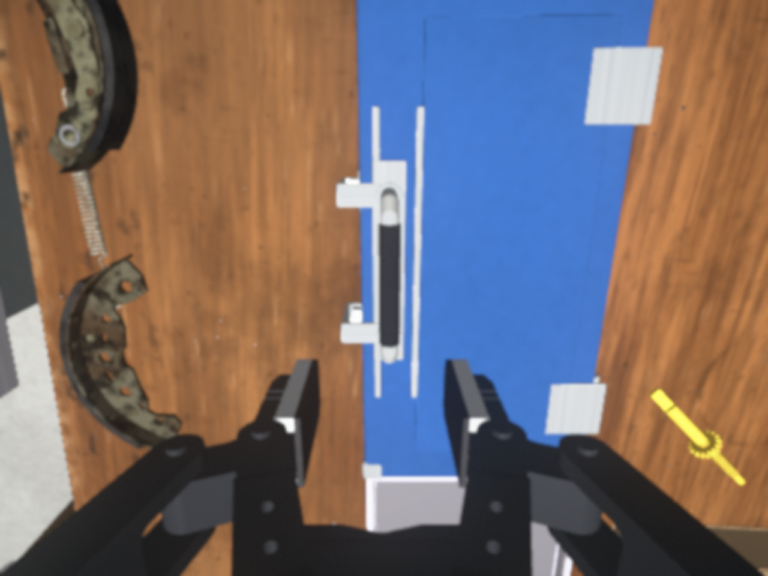

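```bash

python3 -m jog '0.003 -0.002 -0.05 0 0 0 0;0.003 -0.002 -0.09 0 0 0 0;0.003 -0.002 -0.119 0 0 0 0;0.003 -0.002 -0.119 0 0 0 0;0.003 -0.002 -0.119 0 0 0 0' 
python3 -m jog '0 0 0 0 0 0 -1;0 0 0 0 0 0 -1;0 0 0 0 0 0 -1;0 0 0 0 0 0 -1' 50
python3 - <<'E'
from h import *
rem(case(-.063,0.022,.077),4)
f=grab('side','s1',(190,100,320,220),5)
E
```

```text
t: 2.2
position: [0.4724, -0.0104, 0.0823]
tool_rot: [0.685, 0.729, 0.0, 0.0]
force: [-0.7, 0.1, 1.0]
opening: 0.0428
t: 2.6
position: [0.4724, -0.0101, 0.0828]
tool_rot: [0.685, 0.729, -0.0, 0.001]
force: [-5.6, -1.6, 12.6]
opening: 0.0102
t 2.6 pos [ 0.4724 -0.0101  0.0828] F [-5.6 -1.6 12.6] open 0.0102 q [ 0.62  0.22 -0.75  1.99  0.18  1.   -0.16]
shift [-0.0037  0.0267 -0.0058] turn [0.08 0.07 0.42]
```

View pics/s1.png

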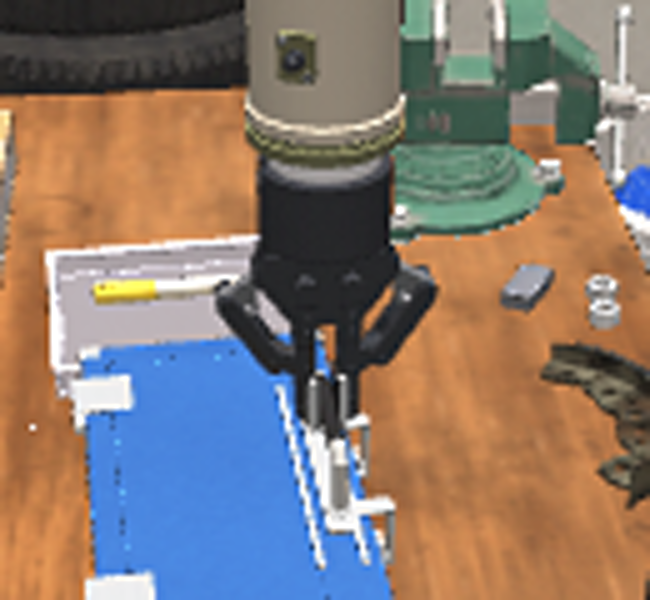

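```bash

python3 -m jog '-0.001 0.004 0 0 0 0 -0.3;-0.001 0.004 -0.007 0 0 0 -0.3;-0.001 0.004 -0.007 0 0 0 -0.4;-0.001 0.004 -0.007 0 0 0 -0.4' 
python3 -m jog '0 0 0 0 0 0 -1;0 0 0 0 0 0 -1;0 0 0 0 0 0 -1;0 0 0 0 0 0 -1' 50
python3 - <<'E'
from h import *
rem(case(-.063,0.022,.077),4)
E
```

```text
t: 3.05
position: [0.4707, -0.0058, 0.0739]
tool_rot: [0.685, 0.729, -0.0, -0.0]
force: [0.5, 0.1, 0.3]
opening: 0.0259
t: 3.45
position: [0.4718, -0.0057, 0.0744]
tool_rot: [0.685, 0.729, 0.001, 0.001]
force: [5.3, 0.3, -3.9]
opening: 0.0105
t 3.45 pos [ 0.4718 -0.0057  0.0744] F [ 5.3  0.3 -3.9] open 0.0105 q [ 0.61  0.23 -0.75  2.    0.19  0.98 -0.17]
shift [-0.0031  0.0222  0.0026] turn [-0.02  0.11  0.4 ]
```

```bash

python3 -m jog '-0.001 0.01 0 0 0 0 -1;-0.0015 0.02 0 0 0 0 -1;-0.0017 0.025 0 0 0 0 -1;-0.0017 0.025 0 0 0 0 -1;-0.0017 0.025 0 0 0 0 -1' 
python3 - <<'E'
from h import *
rem(case(-.063,0.022,.077),4)
f=grab('side','s2',(190,100,320,220),5)
f=grab('top','t2',(170,130,350,250),4)
E
```

```text
t: 3.95
position: [0.4702, 0.0165, 0.0743]
tool_rot: [0.685, 0.728, -0.0, 0.002]
force: [6.3, -10.8, -2.9]
opening: 0.0107
t 3.95 pos [0.4702 0.0165 0.0743] F [  6.3 -10.8  -2.9] open 0.0107 q [ 0.58  0.23 -0.77  2.    0.2   0.98 -0.23]
shift [-0.0016  0.0001  0.0027] turn [0.17 0.11 0.53]
```

View pics/s2.png

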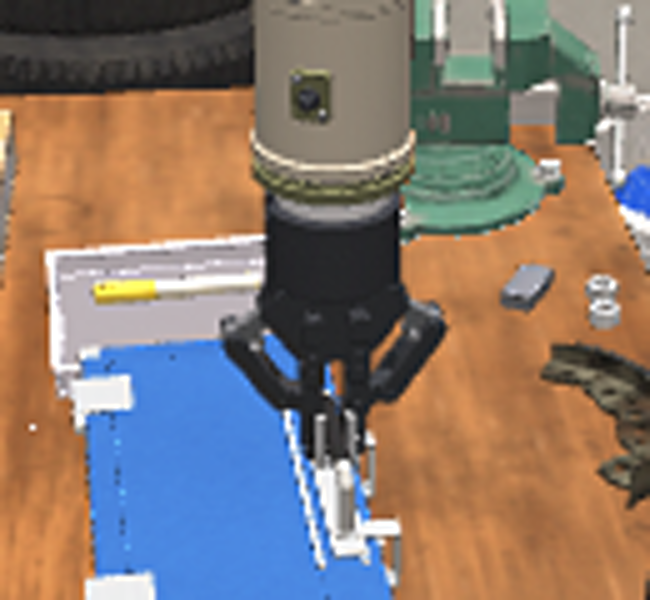

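View pics/t2.png

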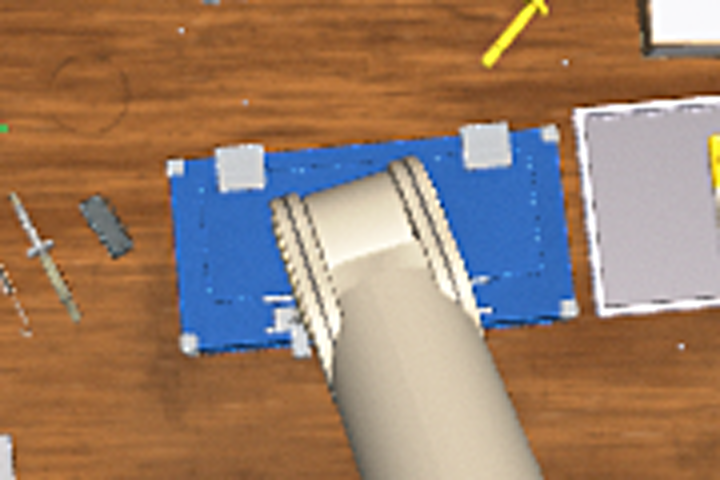

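```bash
cat > arc.py <<'E'
import numpy as np
def rows(ths,tiltf=25/94.5,off=.0217,r=.1575,a0=159.95):
    def P(t):
        a=np.radians(a0-t); ph=np.radians(t*tiltf)
        x=r*np.cos(a)-off*np.sin(ph); z=r*np.sin(a)-off*np.cos(ph); return np.array([x,z]),t*tiltf
    for i in range(0,len(ths)-1,5):
        b,pb=P(ths[i])
        for t in ths[i+1:i+6]:
            p,ph=P(t); d=p-b; 
            print(t,f"{d[0]*.9976:.4f} {d[0]*.07:.4f} {d[1]:.4f} {-(ph-pb)*.07:.2f} {(ph-pb)*.9976:.2f} 0 -1")
        print()
E
python3 -c "
from arc import *
rows([0,4,9,15,21,27,33,39,45,51,57,63,69,75,81,86,90,93,95,95.5,95.5])"
```

```text
4 0.0037 0.0003 0.0102 -0.07 1.06 0 -1
9 0.0093 0.0007 0.0225 -0.17 2.38 0 -1
15 0.0175 0.0012 0.0365 -0.28 3.96 0 -1
21 0.0270 0.0019 0.0495 -0.39 5.54 0 -1
27 0.0379 0.0027 0.0615 -0.50 7.13 0 -1

33 0.0120 0.0008 0.0107 -0.11 1.58 0 -1
39 0.0251 0.0018 0.0200 -0.22 3.17 0 -1
45 0.0390 0.0027 0.0278 -0.33 4.75 0 -1
51 0.0537 0.0038 0.0341 -0.44 6.33 0 -1
57 0.0689 0.0048 0.0388 -0.56 7.92 0 -1

63 0.0156 0.0011 0.0030 -0.11 1.58 0 -1
69 0.0315 0.0022 0.0043 -0.22 3.17 0 -1
75 0.0473 0.0033 0.0039 -0.33 4.75 0 -1
81 0.0630 0.0044 0.0018 -0.44 6.33 0 -1
86 0.0759 0.0053 -0.0012 -0.54 7.65 0 -1

90 0.0101 0.0007 -0.0032 -0.07 1.06 0 -1
93 0.0174 0.0012 -0.0062 -0.13 1.85 0 -1
95 0.0223 0.0016 -0.0083 -0.17 2.38 0 -1
95.5 0.0235 0.0016 -0.0089 -0.18 2.51 0 -1
95.5 0.0235 0.0016 -0.0089 -0.18 2.51 0 -1
```

```bash

python3 -m jog '0.0037 0.0003 0.0102 -0.07 1.06 0 -1;0.0093 0.0007 0.0225 -0.17 2.38 0 -1;0.0175 0.0012 0.0365 -0.28 3.96 0 -1;0.0270 0.0019 0.0495 -0.39 5.54 0 -1;0.0379 0.0027 0.0615 -0.50 7.13 0 -1'
python3 - <<'E'
from h import *
f=grab('side','s3',(190,100,320,220),5)
E
```

```text
t: 4.55
position: [0.5055, 0.0189, 0.135]
tool_rot: [0.684, 0.727, -0.049, -0.043]
force: [-3.8, -8.3, -3.1]
opening: 0.0103
```

View pics/s3.png

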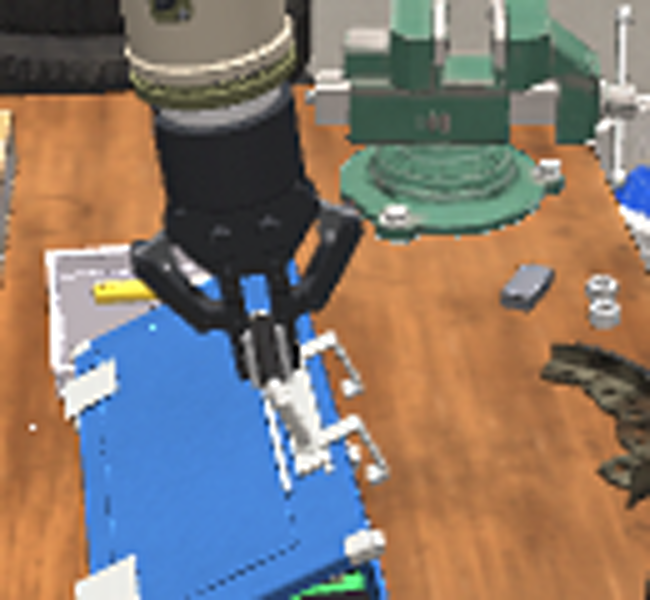

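The lid is rising with the pull in the fingers, and the hooks are clear of the catches; continuing the arc.

```bash

python3 -m jog '0.0120 0.0008 0.0107 -0.11 1.58 0 -1;0.0251 0.0018 0.0200 -0.22 3.17 0 -1;0.0390 0.0027 0.0278 -0.33 4.75 0 -1;0.0537 0.0038 0.0341 -0.44 6.33 0 -1;0.0689 0.0048 0.0388 -0.56 7.92 0 -1'
python3 -m jog '0.0156 0.0011 0.0030 -0.11 1.58 0 -1;0.0315 0.0022 0.0043 -0.22 3.17 0 -1;0.0473 0.0033 0.0039 -0.33 4.75 0 -1;0.0630 0.0044 0.0018 -0.44 6.33 0 -1;0.0759 0.0053 -0.0012 -0.54 7.65 0 -1'
python3 - <<'E'
from h import *
f=grab('side','s4',(150,60,330,220),3.7)
E
```

```text
t: 5.1
position: [0.5751, 0.0241, 0.1764]
tool_rot: [0.679, 0.722, -0.099, -0.089]
force: [-8.3, -8.4, 16.9]
opening: 0.0104
t: 5.6
position: [0.6527, 0.03, 0.1749]
tool_rot: [0.672, 0.714, -0.146, -0.133]
force: [-1.1, -6.6, 13.7]
opening: 0.0104
```

View pics/s4.png

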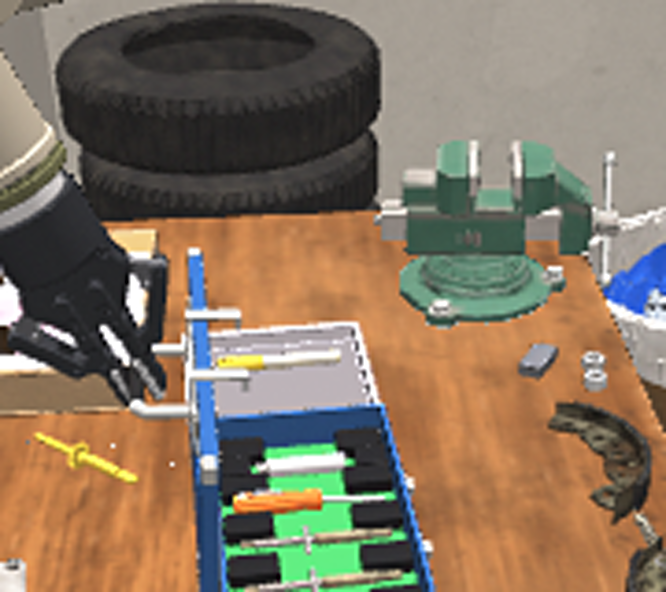

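```bash

python3 -m jog '0.0101 0.0007 -0.0032 -0.07 1.06 0 -1;0.0174 0.0012 -0.0062 -0.13 1.85 0 -1;0.0235 0.0016 -0.0089 -0.17 2.51 0 -1;0.026 0.0018 -0.010 -0.17 2.51 0 -1;0.026 0.0018 -0.010 -0.17 2.51 0 -1'
python3 -m jog '0.003 0 -0.001 0 0 0 -1;0.003 0 -0.001 0 0 0 -1'
python3 - <<'E'
from h import *
rem((0,0,0),4)
f=grab('side','s5',(150,60,330,220),3.7)
E
```

```text
t: 6.15
position: [0.6748, 0.0317, 0.1665]
tool_rot: [0.668, 0.71, -0.165, -0.151]
force: [-23.5, -9.1, 22.8]
opening: 0.0103
t: 6.35
position: [0.675, 0.0317, 0.1664]
tool_rot: [0.666, 0.71, -0.168, -0.153]
force: [-43.2, -11.1, 27.5]
opening: 0.01
t 6.35 pos [0.675  0.0317 0.1664] F [-43.2 -11.1  27.5] open 0.01 q [ 0.15  0.93 -0.61  0.83  0.38  1.93 -0.24]
shift [-0.675  -0.0317 -0.1664] turn [  2.13 -26.14   0.35]
```

View pics/s5.png

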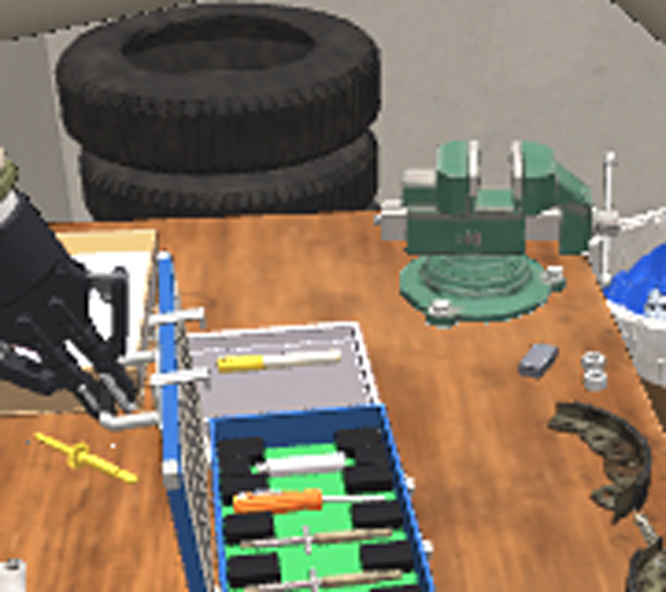

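```bash

python3 -m jog '-0.005 0 0 0 0 0 -1;-0.005 0 0 0 0 0 -0.2;-0.005 0 0 0 0 0 -0.2;-0.005 0 0 0 0 0 -0.2'
python3 - <<'E'
from h import *
rem(case(0,-.029,.25),94)
f=grab('side','s6',(120,60,300,220),3.7)
E
```

```text
t: 6.8
position: [0.6756, 0.034, 0.1616]
tool_rot: [0.668, 0.711, -0.161, -0.149]
force: [-0.2, 0.6, -0.4]
opening: 0.0342
t 6.8 pos [0.6756 0.034  0.1616] F [-0.2  0.6 -0.4] open 0.0342 q [ 0.15  0.92 -0.61  0.85  0.38  1.91 -0.24]
shift [-0.1406 -0.0639  0.0884] turn [ 21.29 -18.37  88.78]
```

View pics/s6.png

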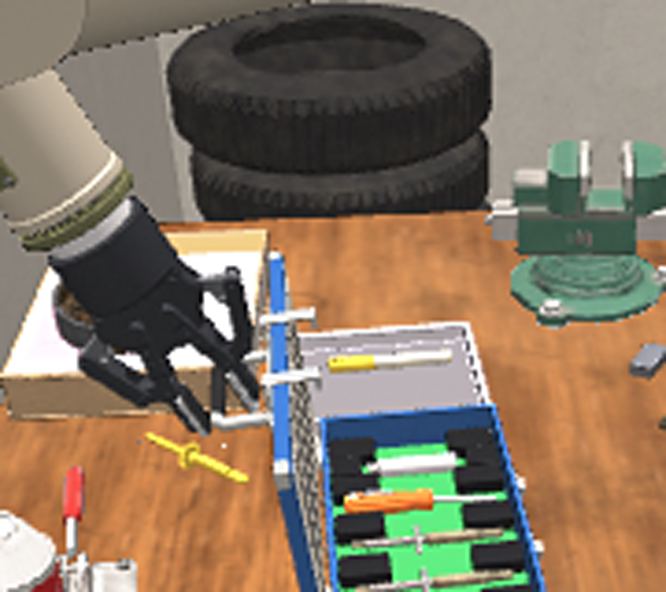

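```bash

python3 -m jog '0.015 0.001 0.034 0 0 0 -0.2;0.034 0.002 0.075 0 0 0 -0.2;0.04 0.003 0.12 0 0 0 -0.2;0.04 0.003 0.16 0 0 0 -0.2;0.03 0.0 0.18 0 0 0 -0.2'
python3 - <<'E'
from h import *
rem(case(-.03,-.07,.3),94)
f=grab('side','s7',None,1.5)
E
```

```text
t: 7.35
position: [0.6919, 0.03, 0.2527]
tool_rot: [0.668, 0.711, -0.161, -0.149]
force: [1.4, 0.7, -1.3]
opening: 0.0343
t 7.35 pos [0.6919 0.03   0.2527] F [ 1.4  0.7 -1.3] open 0.0343 q [-0.17  0.89  0.19  0.64 -0.14  2.05  0.01]
shift [-0.1839 -0.1029  0.0473] turn [ 21.36 -18.37  88.88]
```

View pics/s7.png

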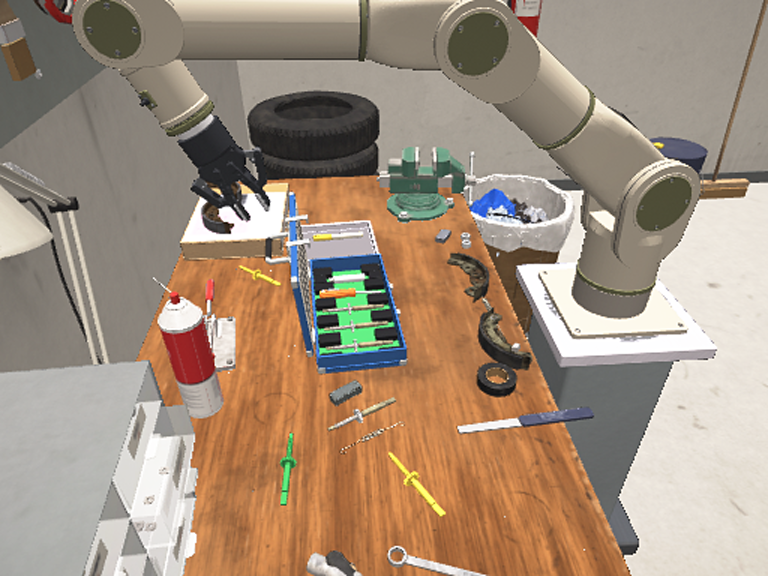

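```bash

python3 -m jog '-0.01 0 0.045 9.7 -8.4 40.5 0.2;-0.1 -0.05 0.06 9.7 -8.4 40.5 0.2;-0.1 -0.05 0.06 9.7 -8.4 40.5 0.2;-0.1 -0.05 0.06 9.7 -8.4 40.5 0.2;-0.1 -0.05 0.06 9.7 -8.4 40.5 0.2'
python3 - <<'E'
from h import *
rem(case(-.03,-.058,.3),94)
E
```

```text
t: 7.9
position: [0.5907, -0.0213, 0.3178]
tool_rot: [0.39, 0.912, -0.095, -0.088]
force: [-0.1, -0.6, 0.4]
opening: 0.0513
t 7.9 pos [ 0.5907 -0.0213  0.3178] F [-0.1 -0.6  0.4] open 0.0513 q [-0.22  0.41  0.19  1.21  0.02  1.77  0.73]
shift [-0.0836 -0.0396 -0.0178] turn [ 11.68 -10.03  50.01]
```

```bash

python3 -m jog '-0.08 -0.04 -0.02 11.7 -10 50 0.2;-0.08 -0.04 -0.02 11.7 -10 50 0.2;-0.08 -0.04 -0.02 11.7 -10 50 0.2;-0.08 -0.04 -0.02 11.7 -10 50 0.2;-0.08 -0.04 -0.02 11.7 -10 50 0.2' >/dev/null
python3 -m jog '0 0 0 2.5 -2.1 10 0.2'
python3 - <<'E'
from h import *
rem(case(-.03,-.058,.3),94)
grab('wrist','w2',None,1.5)
E
```

```text
t: 8.5
position: [0.5123, -0.0595, 0.2964]
tool_rot: [-0.03, 1.0, -0.001, -0.002]
force: [-0.0, -0.4, -0.0]
opening: 0.0513
t 8.5 pos [ 0.5123 -0.0595  0.2964] F [-0.  -0.4 -0. ] open 0.0513 q [-0.11  0.06  0.14  1.65 -0.01  1.44  1.66]
shift [-0.0051 -0.0015  0.0036] turn [ 0.13 -0.18  0.6 ]
```

View pics/w2.png

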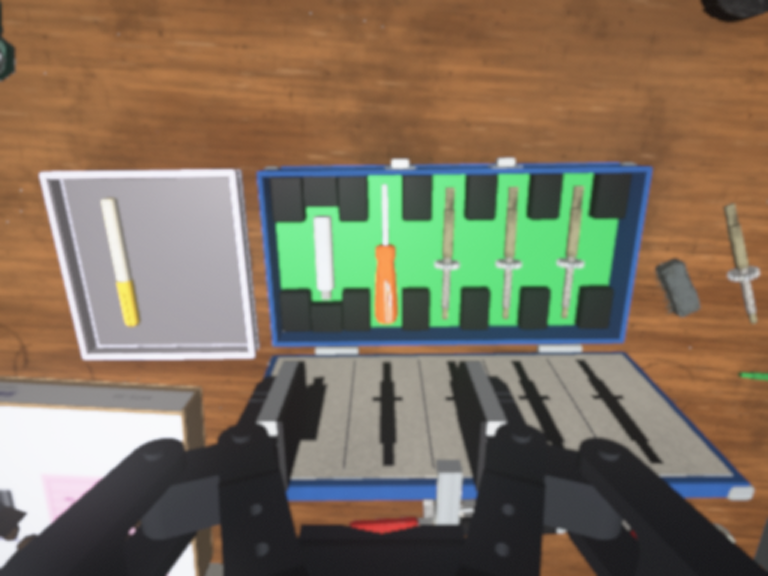

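```bash
python3 - <<'E'
from h import *
save('w2','w2a',(170,105,300,230),6)
save('w2','w2b',(420,120,512,240),6)
E
```

```text
(no output)
```

View pics/w2a.png

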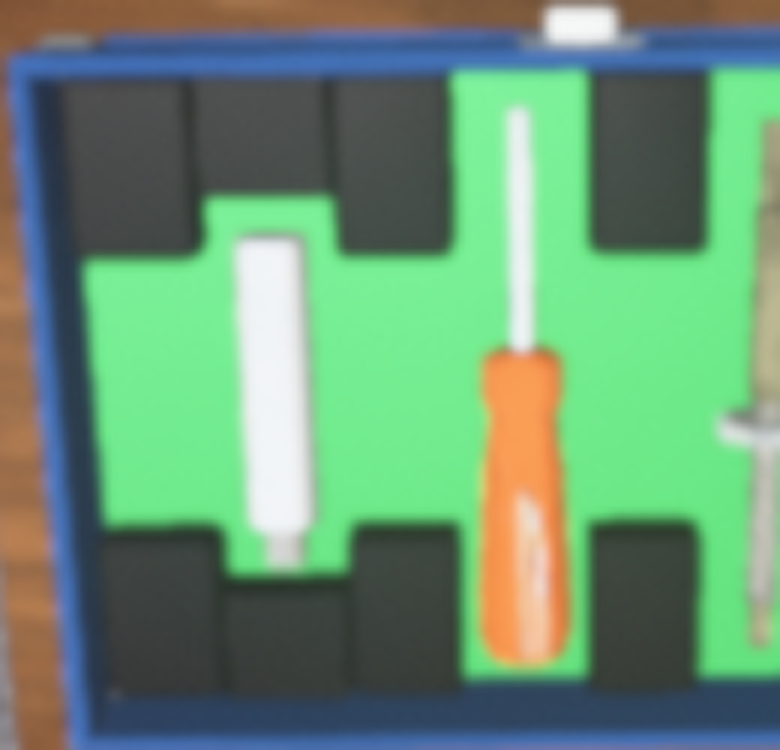

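View pics/w2b.png

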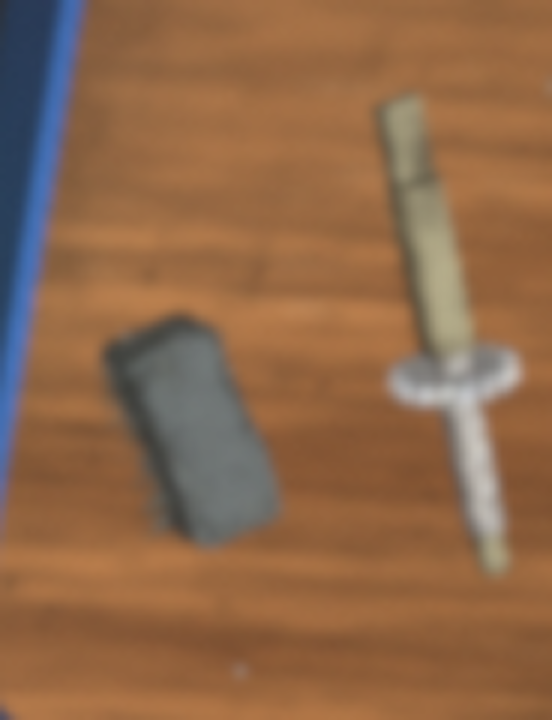

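```bash
python3 - <<'E'
from h import *
def A(u,v,z): return pix('w2',170+u/6,105+v/6,z)
def B(u,v,z): return pix('w2',420+u/6,120+v/6,z)
def tocase(p): d=p-C; return (d@CX,d@CY)
for n,p in dict(tip=A(517,108,.016),ferr=A(521,350,.018),hend=A(524,665,.018)).items(): print(n,p.round(4),np.round(tocase(p),4))
a=B(402,97,.01);b=B(490,572,.008);s=B(456,375,.011);d=(a-b)[:2]
print('adj',a,b,s,np.linalg.norm(d),np.degrees(np.arctan2(d[1],d[0])))
u=d/np.linalg.norm(d)
print('pt', ((a+b)[:2]/2+.01*u), s[:2]+.018*u)
# case rim corners z=.042 in w2 full coords
for p in [(258,172),(651,168),(627,342),(273,346)]:
    q=pix('w2',p[0]/1.5,p[1]/1.5,.042); print(q.round(4),np.round(tocase(q),4))
for p in [(40,174),(240,170),(256,357),(83,360)]:
    q=pix('w2',p[0]/1.5,p[1]/1.5,.022); print('tray',q.round(4),np.round(tocase(q),4))
for p in [(108,200),(130,325)]:
    q=pix('w2',p[0]/1.5,p[1]/1.5,.012); print('marker',q.round(4),np.round(tocase(q),4))
for p in [(449,187),(447,265),(446,316),(513,187),(509,265),(507,316),(578,187),(571,264),(567,316)]:
    q=pix('w2',p[0]/1.5,p[1]/1.5,.014); print('pk',q.round(4),np.round(tocase(q),4))
E
```

```text
tip [ 0.4723 -0.0594  0.016 ] [-0.0647 -0.0541]
ferr [ 0.5272 -0.0552  0.018 ] [-0.0096 -0.0536]
hend [ 0.6062 -0.0495  0.018 ] [ 0.0697 -0.0535]
adj [0.47176381 0.26047135 0.01      ] [0.58748018 0.31889281 0.008     ] [0.53646564 0.29225313 0.011     ] 0.1296277197713228 -153.21226442954696
pt [0.52069517 0.28517522] [0.52039736 0.28414077]
[ 0.4658 -0.1658  0.042 ] [-0.0785 -0.1598]
[0.4431 0.1614 0.042 ] [-0.0783  0.1683]
[0.6012 0.1771 0.042 ] [0.0805 0.1729]
[ 0.6253 -0.1555  0.042 ] [ 0.0813 -0.1605]
tray [ 0.4806 -0.3629  0.022 ] [-0.0775 -0.3573]
tray [ 0.4667 -0.1867  0.022 ] [-0.0791 -0.1806]
tray [ 0.6482 -0.1772  0.022 ] [ 0.1026 -0.1839]
tray [ 0.662  -0.3507  0.022 ] [ 0.1043 -0.3579]
marker [ 0.5016 -0.3116  0.012 ] [-0.053  -0.3077]
marker [ 0.6254 -0.3051  0.012 ] [ 0.071  -0.3098]
pk [ 0.4712 -0.0008  0.014 ] [-0.0616  0.0045]
pk [0.544  0.0049 0.014 ] [0.0114 0.0051]
pk [0.5961 0.0093 0.014 ] [0.0636 0.0059]
pk [0.4678 0.0569 0.014 ] [-0.061   0.0623]
pk [0.5405 0.0639 0.014 ] [0.012  0.0642]
pk [0.5925 0.0695 0.014 ] [0.0642 0.0662]
pk [0.4643 0.1155 0.014 ] [-0.0604  0.121 ]
pk [0.536  0.1226 0.014 ] [0.0116 0.1231]
pk [0.5889 0.1286 0.014 ] [0.0648 0.1254]
```

```bash
python3 - <<'E'
from h import *
rem(case(.012,-.056,.12),94)
print(proj('w2',ctrl.state()['position'])*1.5)
E
```

```text
t 8.55 pos [ 0.512  -0.0608  0.2967] F [ 0.2 -2.8  0.5] open 0.0515 q [-0.1   0.06  0.14  1.65 -0.01  1.44  1.67]
shift [ 0.0369  0.0048 -0.1767] turn [ 0.02 -0.06  0.15]
[376.90990547 380.01691935]
```

```bash

python3 -m jog '0.037 0.003 -0.04 0 0 0 0.2;0.037 0.003 -0.09 0 0 0 0.2;0.037 0.003 -0.14 0 0 0 0.2;0.037 0.003 -0.19 0 0 0 0.1;0.037 0.003 -0.19 0 0 0 0.1'
python3 - <<'E'
from h import *
rem(case(.012,-.058,.01),94)
grab('wrist','w3',None,1.5)
grab('side','s8',(180,120,320,240),5)
E
```

```text
t: 9.05
position: [0.5451, -0.0564, 0.1002]
tool_rot: [-0.025, 1.0, -0.001, -0.008]
force: [-1.0, -0.3, 0.6]
opening: 0.0468
t 9.05 pos [ 0.5451 -0.0564  0.1002] F [-1.  -0.3  0.6] open 0.0468 q [-0.1   0.29  0.13  1.81 -0.04  1.06  1.67]
shift [ 0.0039 -0.0016 -0.0902] turn [ 0.19 -0.93  1.1 ]
```

View pics/w3.png

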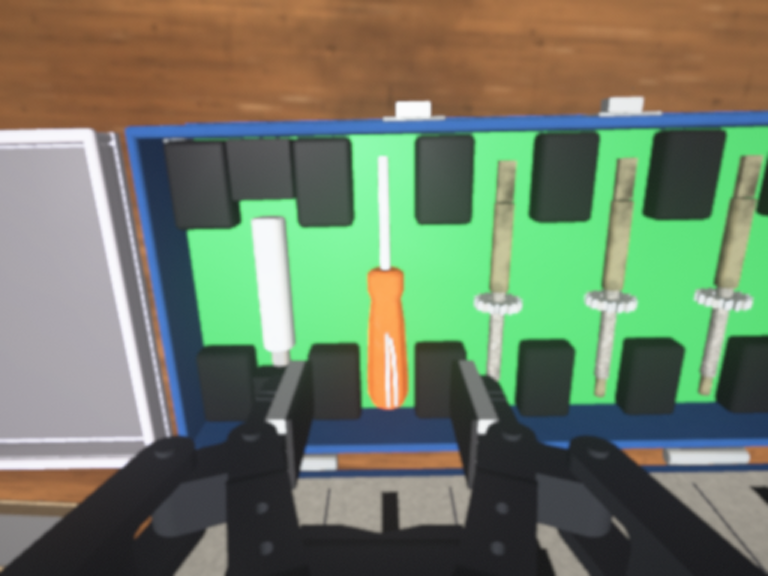

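View pics/s8.png

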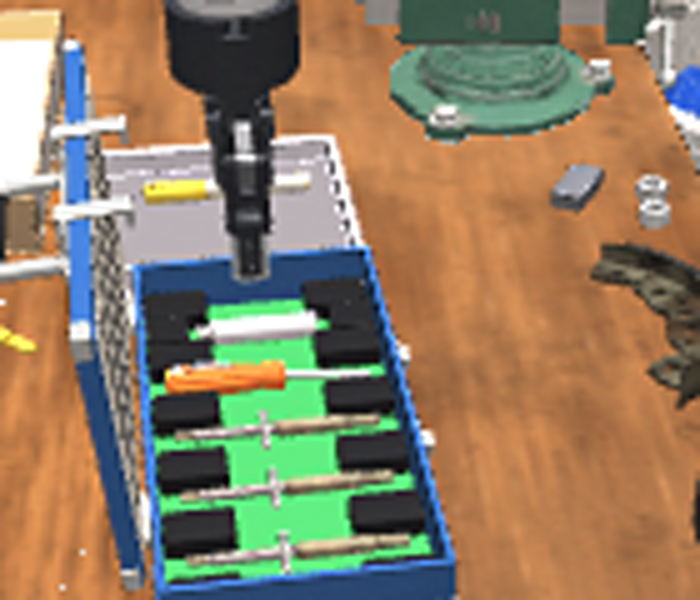

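```bash
python3 - <<'E'
from h import *
for v in (268,408): print(pix('w3',(386-4)/1.5,v/1.5,.018))
print(proj('w3',ctrl.state()['position'])*1.5)
E
```

```text
[ 0.52650338 -0.05700851  0.018     ]
[ 0.60729056 -0.05289199  0.018     ]
[378.86462843 400.24188568]
```

```bash

python3 -m jog '0.003 0 -0.04 0 0 0 0.1;0.003 0 -0.06 0 0 0 0.1;0.003 0 -0.06 0 0 0 0.1'
python3 - <<'E'
from h import *
rem((.549,-.056,.010),94)
E
```

```text
t: 9.45
position: [0.5527, -0.057, 0.0469]
tool_rot: [-0.026, 1.0, -0.001, -0.003]
force: [-0.1, -0.4, 0.0]
opening: 0.047
t 9.45 pos [ 0.5527 -0.057   0.0469] F [-0.1 -0.4  0. ] open 0.047 q [-0.09  0.36  0.13  1.84 -0.05  0.95  1.68]
shift [-0.0037  0.001  -0.0369] turn [ 0.15 -0.3   1.06]
```

```bash

python3 -m jog '-0.004 0.001 -0.02 0 0 1 0.1;-0.004 0.001 -0.037 0 0 1 0.1;-0.004 0.001 -0.037 0 0 1 0;-0.004 0.001 -0.037 0 0 1 -0.2'
python3 -m jog '0 0 0 0 0 0 -1;0 0 0 0 0 0 -1;0 0 0 0 0 0 -1;0 0 0 0 0 0 -1' 40
python3 - <<'E'
from h import *
rem((.549,-.056,.010),94)
grab('wrist','w4',None,1.5)
E
```

```text
t: 9.85
position: [0.5501, -0.0562, 0.0119]
tool_rot: [-0.034, 0.999, -0.001, -0.001]
force: [0.3, -0.5, 0.2]
opening: 0.034
t: 10.25
position: [0.5502, -0.0562, 0.0118]
tool_rot: [-0.035, 0.999, -0.001, -0.001]
force: [-1.6, 0.4, 7.6]
opening: 0.0211
t 10.25 pos [ 0.5502 -0.0562  0.0118] F [-1.6  0.4  7.6] open 0.0211 q [-0.08  0.41  0.12  1.87 -0.06  0.87  1.7 ]
shift [-0.0012  0.0002 -0.0018] turn [ 0.13 -0.06  0.04]
```

View pics/w4.png

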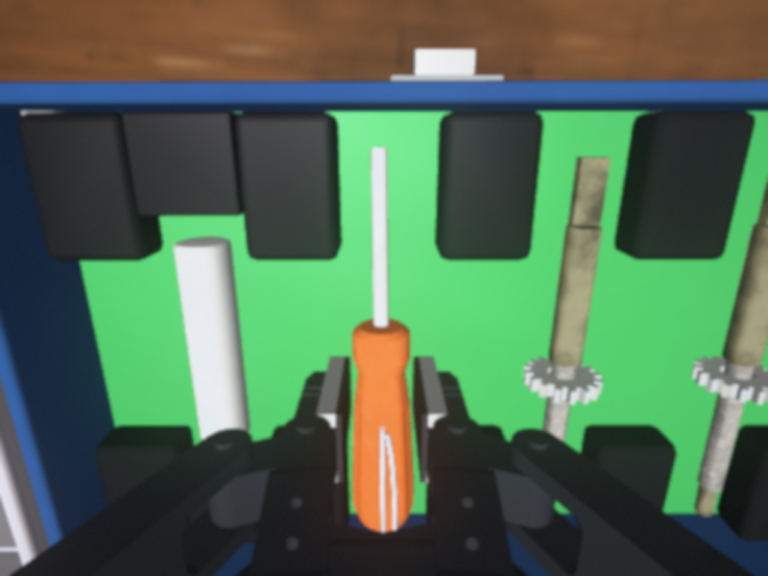

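```bash

python3 -m jog '0 0 0.03 0 0 0 -1;0 0 0.07 0 0 0 -1;0 0 0.09 0 0 0 -1;0 0 0.09 0 0 0 -1'
python3 - <<'E'
from h import *
rem(case(.023,-.255,.10),94)
grab('side','s9',(180,120,320,240),5)
E
```

```text
t: 10.7
position: [0.5509, -0.0564, 0.104]
tool_rot: [-0.034, 0.999, -0.001, 0.001]
force: [0.0, -0.5, -0.7]
opening: 0.0215
t 10.7 pos [ 0.5509 -0.0564  0.104 ] F [ 0.  -0.5 -0.7] open 0.0215 q [-0.1   0.28  0.13  1.81 -0.04  1.05  1.69]
shift [ 0.0228 -0.1974 -0.004 ] turn [0.14 0.15 0.06]
```

View pics/s9.png

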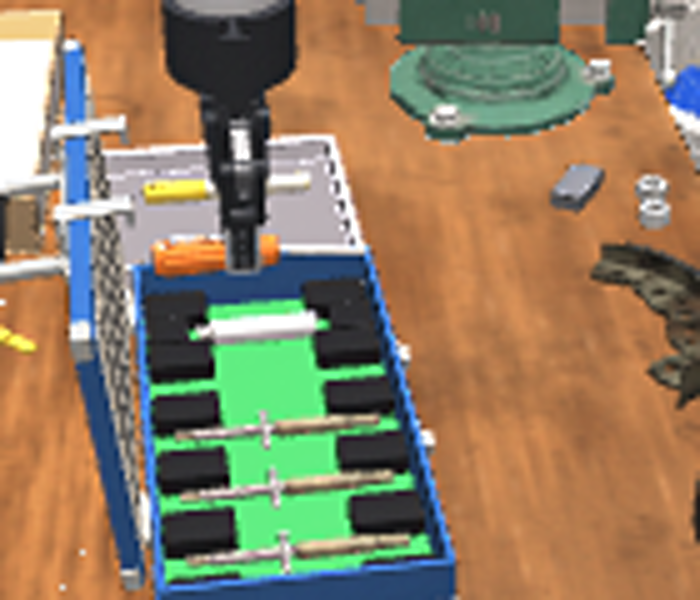

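```bash

python3 -m jog '0.005 -0.045 0 0 0 0 -1;0.011 -0.09 0 0 0 0 -1;0.017 -0.14 0 0 0 0 -1;0.022 -0.185 0 0 0 0 -1;0.023 -0.198 0 0 0 0 -1'
python3 -m jog '0 0 -0.04 0 0 0 -1;0 0 -0.06 0 0 0 -1;0 0 -0.06 0 0 0 -1'
python3 - <<'E'
from h import *
rem(case(.023,-.255,.0125),94)
grab('side','s10',(180,100,320,220),5)
grab('wrist','w5',None,1.5)
E
```

```text
t: 11.25
position: [0.5695, -0.2605, 0.0985]
tool_rot: [-0.031, 1.0, -0.002, -0.003]
force: [-1.2, 1.1, -0.5]
opening: 0.0217
t: 11.55
position: [0.5687, -0.2527, 0.0353]
tool_rot: [-0.035, 0.999, 0.0, -0.006]
force: [-0.2, 0.6, -0.0]
opening: 0.0212
t 11.55 pos [ 0.5687 -0.2527  0.0353] F [-0.2  0.6 -0. ] open 0.0212 q [ 0.18  0.51  0.21  1.67 -0.12  0.99  2.07]
shift [ 0.005  -0.001  -0.0228] turn [-0.   -0.65  0.03]
```

View pics/s10.png

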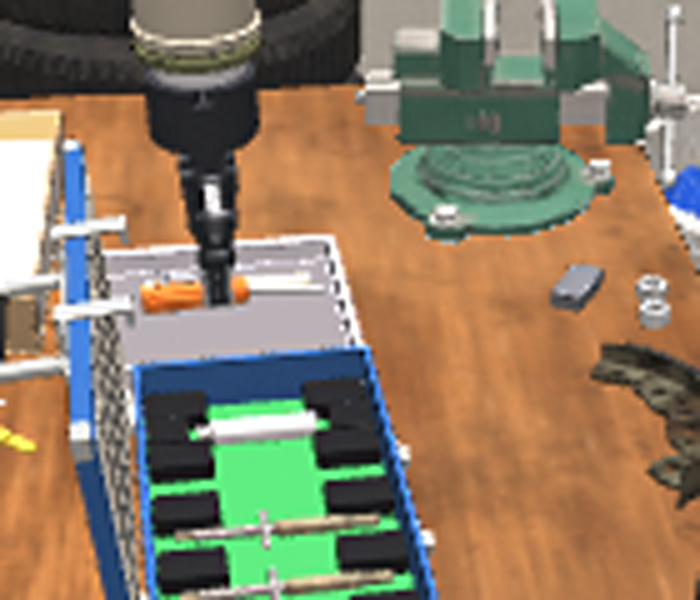

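View pics/w5.png

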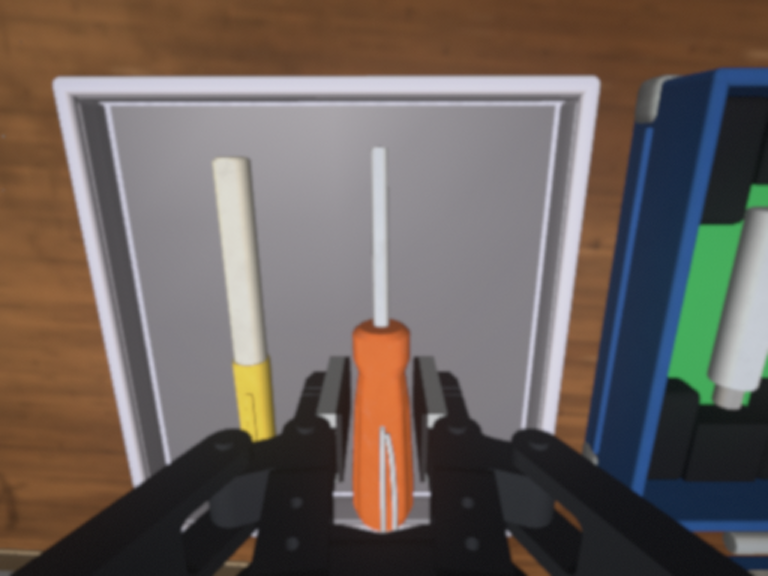

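```bash

python3 -m jog '0 0 -0.012 0 0 0 -1;0 0 -0.0225 0 0 0 -1;0 0 -0.0225 0 0 0 -1;0 0 -0.0225 0 0 0 -1'
python3 -m jog '0 0 0 0 0 0 -0.2;0 0 0 0 0 0 -0.2;0 0 0 0 0 0 -0.1'
python3 - <<'E'
from h import *
rem(case(.023,-.255,.0125),94)
E
```

```text
t: 12.05
position: [0.5712, -0.2541, 0.0166]
tool_rot: [-0.035, 0.999, -0.001, -0.003]
force: [-0.4, 1.0, -0.6]
opening: 0.0215
t: 12.35
position: [0.5716, -0.2543, 0.0172]
tool_rot: [-0.035, 0.999, -0.001, -0.002]
force: [-0.5, 0.2, -0.1]
opening: 0.0386
t 12.35 pos [ 0.5716 -0.2543  0.0172] F [-0.5  0.2 -0.1] open 0.0386 q [ 0.18  0.54  0.21  1.67 -0.13  0.95  2.07]
shift [ 0.0022  0.0005 -0.0047] turn [ 0.15 -0.23  0.04]
```

```bash

python3 -m jog '0 0 0.04 0 0 0 -0.1;0 0 0.09 0 0 0 -0.1;0 0 0.13 0 0 0 0;0 0 0.15 0 0 0 0;0 0 0.15 0 0 0 0'
python3 - <<'E'
from h import *
rem((.520,.278,.17),27)
grab('wrist','w6',None,1.5)
grab('top','t6',(150,130,380,250),3.4)
E
```

```text
t: 12.85
position: [0.573, -0.2551, 0.171]
tool_rot: [-0.034, 0.999, -0.002, 0.001]
force: [-0.3, 0.1, -0.6]
opening: 0.0428
t 12.85 pos [ 0.573  -0.2551  0.171 ] F [-0.3  0.1 -0.6] open 0.0428 q [ 0.16  0.37  0.24  1.55 -0.09  1.23  2.05]
shift [-0.053   0.5331 -0.001 ] turn [  0.27  -0.07 -66.95]
```

View pics/w6.png

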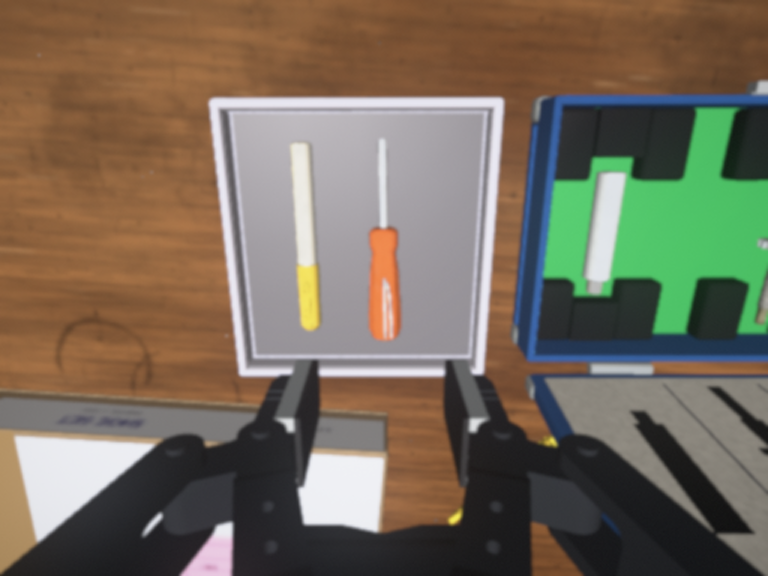

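View pics/t6.png

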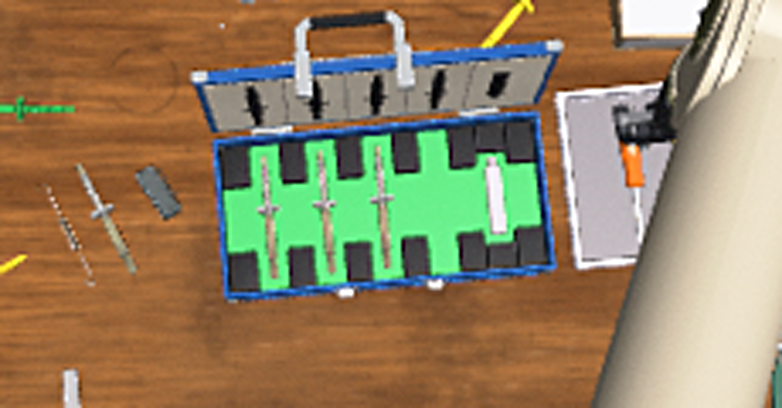

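```bash

python3 -m jog '-0.03 0.03 0.03 0 0 0 0;-0.04 0.08 0.03 0 0 0 0;-0.053 0.13 0.03 0 0 0 0;-0.053 0.18 0.03 0 0 0 0;-0.053 0.23 0.03 0 0 0 0' >/dev/null
python3 -m jog '0 0.05 0 0 0 5 0;0 0.10 0 0 0 10 0;0 0.15 0 0 0 15 0;0 0.2 -0.01 0 0 20 0;0 0.25 -0.03 0 0 23 0' >/dev/null
python3 -m jog '0 0.04 -0.03 0 0 0 0;0 0.053 -0.05 0 0 0 0;0 0.053 -0.05 0 0 0 0'
python3 - <<'E'
from h import *
rem((.520,.278,.12),117)
grab('wrist','w7',None,1.5)
E
```

```text
t: 14.25
position: [0.5149, 0.2718, 0.1138]
tool_rot: [-0.235, 0.972, -0.002, -0.006]
force: [-0.3, -1.3, 0.8]
opening: 0.0428
t 14.25 pos [0.5149 0.2718 0.1138] F [-0.3 -1.3  0.8] open 0.0428 q [-0.44  0.35 -0.14  1.7   0.05  1.11  1.44]
shift [0.0051 0.0062 0.0062] turn [ 0.39 -0.61 -0.21]
```

View pics/w7.png

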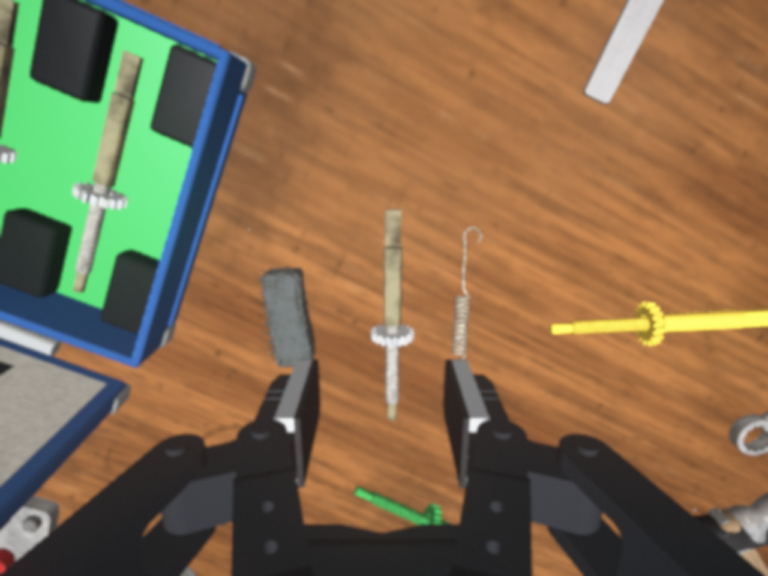

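```bash
python3 - <<'E'
from h import *
def W(u,v,z): return pix('w7',(u-5)/1.5,v/1.5,z)
a=W(393,212,.008);b=W(391,418,.006);s=W(392,336,.012)
d=(a-b)[:2];L=np.linalg.norm(d);u=d/L
print(a,b,s,L,np.degrees(np.arctan2(d[1],d[0]))+180)
p1=(a+b)[:2]/2+.01*u;p2=s[:2]+.018*u;print(p1,p2)
print(proj('w7',ctrl.state()['position'])*1.5)
m=W(288,320,.01),W(462,325,.005);print(m)
n=np.array([-u[1],u[0]]);print('side dist',(m[0][:2]-p1)@n,(m[1][:2]-p1)@n)
g=p1;rem((g[0],g[1],.05),117.)
E
```

```text
[0.47481634 0.25565023 0.008     ] [0.59004961 0.3141249  0.006     ] [0.53790261 0.28771117 0.012     ] 0.12922071006637173 26.905337515826858
[0.52351542 0.28036239] [0.52185101 0.27956585]
[373.58334091 385.23999954]
(array([0.557164  , 0.23032721, 0.01      ]), array([0.51548924, 0.32260005, 0.005     ]))
side dist 0.05984572499717905 -0.04129764912310295
t 14.3 pos [0.5166 0.2702 0.1161] F [-0.6 -0.4  0.5] open 0.0427 q [-0.44  0.34 -0.14  1.7   0.05  1.11  1.44]
shift [ 0.0069  0.0102 -0.0661] turn [ 0.37 -0.45 -0.06]
```

```bash

python3 -m jog '0.004 0.009 -0.03 0.3 -0.4 0 -0.35;0.004 0.009 -0.066 0.3 -0.4 0 -0.35;0.004 0.009 -0.066 0.3 -0.4 0 -0.35;0.004 0.009 -0.066 0.3 -0.4 0 -0.35'
python3 - <<'E'
from h import *
rem((.5205,.279,.004),117.)
grab('wrist','w8',None,1.5)
E
```

```text
t: 14.7
position: [0.5229, 0.278, 0.0537]
tool_rot: [-0.232, 0.973, -0.0, 0.002]
force: [0.0, 0.5, 1.0]
opening: 0.0276
t 14.7 pos [0.5229 0.278  0.0537] F [0.  0.5 1. ] open 0.0276 q [-0.45  0.42 -0.14  1.74  0.07  0.99  1.42]
shift [-0.0024  0.001  -0.0497] turn [-0.03  0.2   0.14]
```

View pics/w8.png

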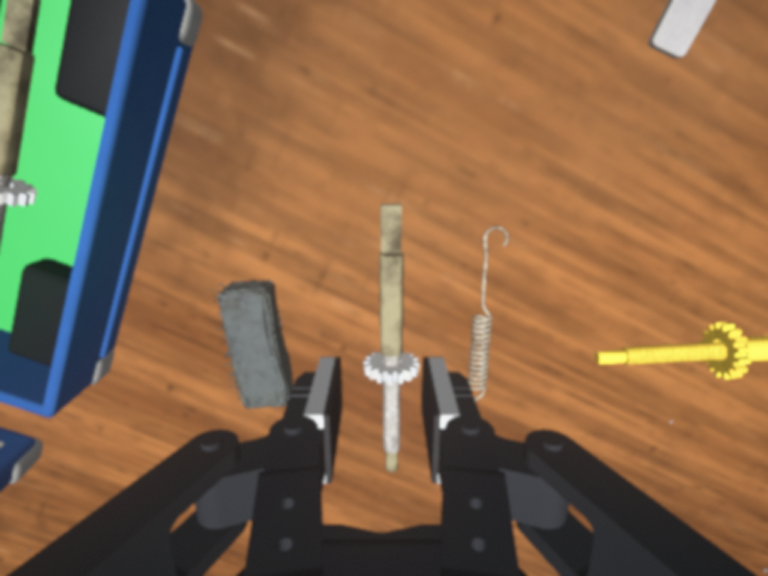

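```bash

python3 -m jog '-0.003 0.002 -0.025 0 0.2 0 -0.35;-0.003 0.002 -0.038 0 0.2 0 -0.35;-0.003 0.002 -0.038 0 0.2 0 -0.35;-0.003 0.002 -0.038 0 0.2 0 -0.35'
python3 - <<'E'
from h import *
rem((.5205,.279,.004),117.)
grab('wrist','w9',None,1.5)
E
```

```text
t: 15.15
position: [0.5199, 0.2814, 0.0156]
tool_rot: [-0.233, 0.972, 0.001, 0.001]
force: [0.3, 0.0, 0.9]
opening: 0.028
t 15.15 pos [0.5199 0.2814 0.0156] F [0.3 0.  0.9] open 0.028 q [-0.46  0.47 -0.14  1.76  0.08  0.92  1.41]
shift [ 0.0006 -0.0024 -0.0116] turn [-0.08  0.05  0.06]
```

View pics/w9.png

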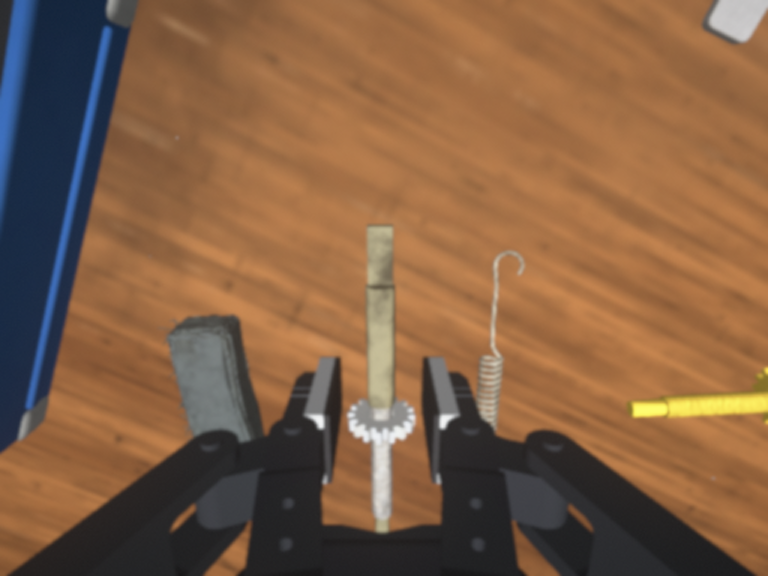

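```bash
python3 - <<'E'
from h import *
s=ctrl.state();p=s['position'];q=R.from_quat(s['tool_rot']).as_matrix()
for d in(-.011,0,.011): print(d,proj('w9',p+q[:,0]*d)*1.5, proj('w9',p+q[:,0]*d-q[:,2]*.019)*1.5)
def W(u,v,z): return pix('w9',(u-4)/1.5,v/1.5,z)
a=W(380,226,.008);b=W(381,530,.006);st=W(381,421,.012)
for x in(a,b,st): print(x,((x-p)@q[:,0]),((x-p)@q[:,1]))
E
```

```text
-0.011 [380.59927913 408.53929221] [380.54397789 442.22162523]
0 [380.57551076 381.1538526 ] [380.51587472 412.19254577]
0.011 [380.55070132 352.56891278] [380.4863814  380.67805021]
[0.4734878  0.25626044 0.008     ] 0.053072121265807015 -0.0014693225397703145
[0.58899221 0.31486386 0.006     ] -0.07644395713286455 -0.0015739289833226488
[0.53752636 0.28895753 0.012     ] -0.01883926905868382 -0.001338817708725116
```

```bash

python3 -m jog '0 0 -0.008 0 0 0 -0.35;0 0 -0.0115 0 0 0 -0.35;0 0 -0.0115 0 0 0 -0.35'
python3 -m jog '0 0 0 0 0 0 -0.7;0 0 0 0 0 0 -1;0 0 0 0 0 0 -1;0 0 0 0 0 0 -1' 40
python3 -m jog '0 0 0.01 0 0 0 -1;0 0 0.02 0 0 0 -1;0 0 0.02 0 0 0 -1' 60
python3 - <<'E'
from h import *
rem(case(0,-.058,.1),94)
grab('wrist','w10',None,1.5)
grab('side','s12',(180,180,320,300),5)
E
```

```text
t: 15.5
position: [0.5189, 0.2812, 0.0024]
tool_rot: [-0.233, 0.972, 0.0, -0.0]
force: [-0.3, -0.1, -0.2]
opening: 0.0279
t: 15.9
position: [0.5194, 0.2815, 0.0032]
tool_rot: [-0.233, 0.972, 0.001, 0.0]
force: [0.4, -0.6, 0.8]
opening: 0.0105
t: 16.2
position: [0.5204, 0.282, 0.0251]
tool_rot: [-0.233, 0.972, 0.001, 0.002]
force: [0.8, -0.1, -0.2]
opening: 0.0096
t 16.2 pos [0.5204 0.282  0.0251] F [ 0.8 -0.1 -0.2] open 0.0096 q [-0.46  0.46 -0.14  1.75  0.08  0.93  1.41]
shift [ 0.0167 -0.3409  0.0749] turn [ -0.12   0.18 -22.95]
```

View pics/w10.png

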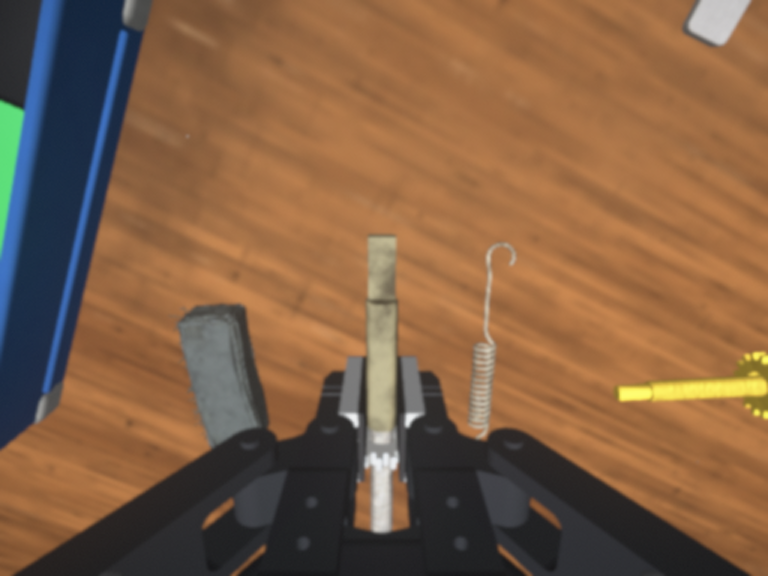

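View pics/s12.png

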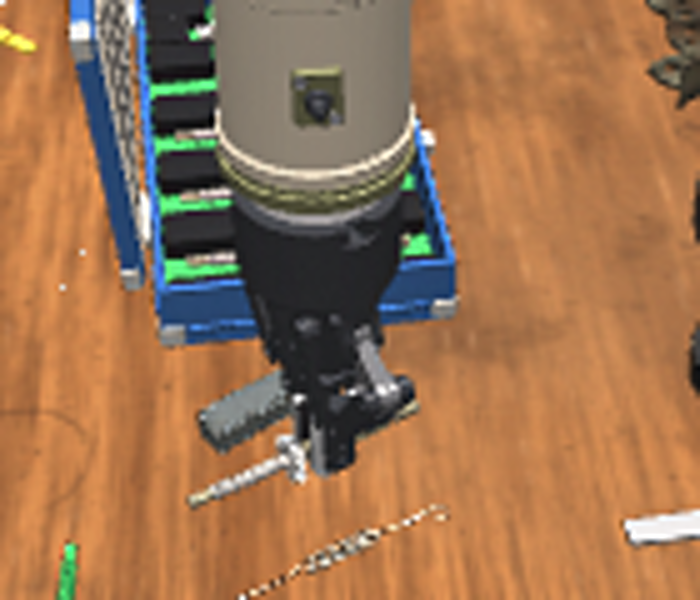

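```bash

python3 -m jog '0 0 0.03 0 0 0 -1;0 0 0.07 0 0 0 -1;0.002 -0.04 0.085 0 0 -3 -1;0.004 -0.085 0.085 0 0 -8 -1;0.006 -0.13 0.085 0 0 -13 -1' 
python3 -m jog '0 -0.045 0 0 0 -5 -1;0 -0.09 0 0 0 -10 -1;0 -0.13 0 0 0 -10 -1;0 -0.17 0 0 0 -10 -1;0.003 -0.205 0 0 0 -10 -1' 
python3 -m jog '0 0 0 0 0 0 -1;0 0 0 0 0 0 -1' 
python3 - <<'E'
from h import *
rem(case(-.008,-.0575,.05),94)
E
```

```text
t: 16.8
position: [0.5253, 0.1501, 0.1085]
tool_rot: [-0.12, 0.993, 0.001, 0.001]
force: [1.3, -0.8, -1.1]
opening: 0.0097
t: 17.3
position: [0.5276, -0.0559, 0.1079]
tool_rot: [-0.034, 0.999, 0.0, 0.0]
force: [-0.7, 0.3, -0.7]
opening: 0.0097
t: 17.5
position: [0.528, -0.0541, 0.1078]
tool_rot: [-0.034, 0.999, 0.001, -0.0]
force: [0.5, 0.8, -0.7]
opening: 0.0096
t 17.5 pos [ 0.528  -0.0541  0.1078] F [ 0.5  0.8 -0.7] open 0.0096 q [-0.07  0.23  0.09  1.86 -0.03  1.05  1.68]
shift [ 0.001  -0.0048 -0.0578] turn [-0.07 -0.    0.14]
```

```bash

python3 -m jog '0.001 -0.003 -0.03 0 0 0 -1;0.001 -0.003 -0.058 0 0 0 -1;0.001 -0.003 -0.058 0 0 0 -1;0.001 -0.003 -0.058 0 0 0 -1' 
python3 - <<'E'
from h import *
rem(case(-.008,-.0575,.009),94)
grab('wrist','w11',None,1.5)
grab('side','s13',(180,120,320,240),5)
E
```

```text
t: 17.9
position: [0.5292, -0.0554, 0.0503]
tool_rot: [-0.035, 0.999, 0.001, -0.0]
force: [-0.6, -0.3, -0.6]
opening: 0.0099
t 17.9 pos [ 0.5292 -0.0554  0.0503] F [-0.6 -0.3 -0.6] open 0.0099 q [-0.06  0.31  0.09  1.9  -0.04  0.93  1.69]
shift [-0.0002 -0.0035 -0.0413] turn [-0.08 -0.03 -0.05]
```

View pics/w11.png

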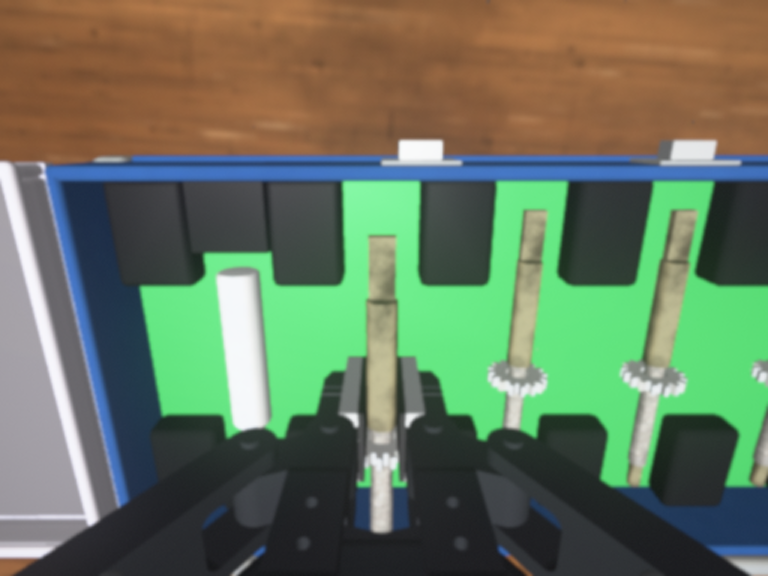

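View pics/s13.png

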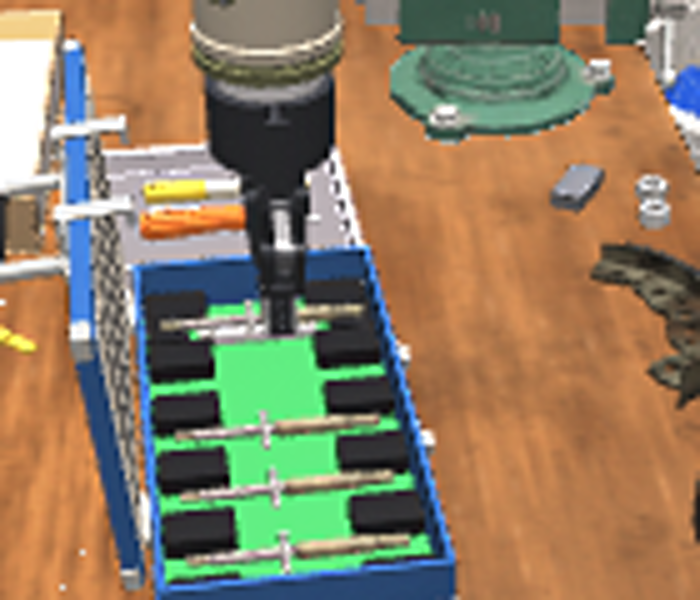

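```bash

python3 -m jog '0 -0.001 -0.025 0 0 0 -1;0 -0.001 -0.038 0 0 0 -1;0 -0.001 -0.0415 0 0 0 -1;0 -0.001 -0.0415 0 0 0 -1' 
python3 - <<'E'
from h import *
rem(case(-.008,-.0575,.009),94)
grab('wrist','w12',None,1.5)
E
```

```text
t: 18.4
position: [0.5294, -0.0575, 0.009]
tool_rot: [-0.035, 0.999, 0.001, 0.0]
force: [-0.2, 0.1, -0.2]
opening: 0.0092
t 18.4 pos [ 0.5294 -0.0575  0.009 ] F [-0.2  0.1 -0.2] open 0.0092 q [-0.05  0.37  0.09  1.93 -0.04  0.85  1.7 ]
shift [-0.0003 -0.0014  0.    ] turn [-0.06  0.01  0.04]
```

View pics/w12.png

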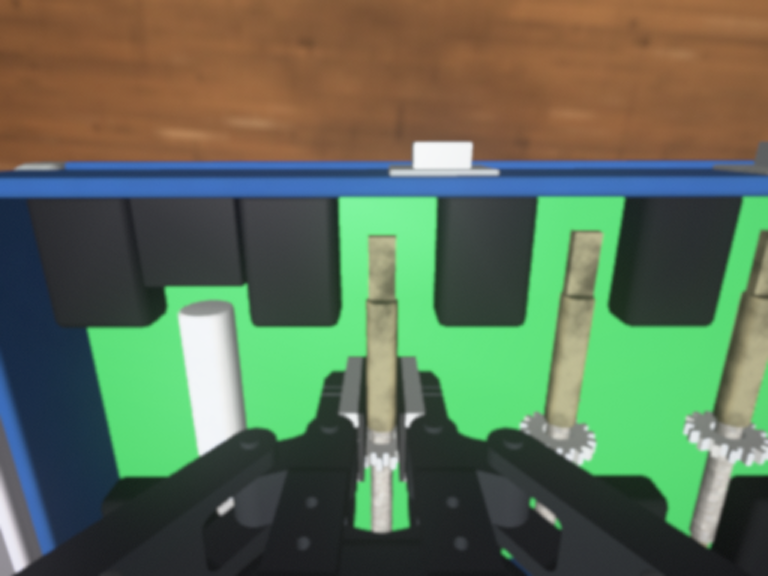

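```bash

python3 -m jog '0 0.0018 0 0 0 0 -1;0 0.0018 -0.0007 0 0 0 -1;0 0.0018 -0.0007 0 0 0 -0.6;0 0.0018 -0.0007 0 0 0 -0.4;0 0.0018 -0.0007 0 0 0 -0.35' 
python3 -m jog '0 0 0.03 0 0 0 -0.35;0 0 0.07 0 0 0 -0.35;0 0 0.11 0 0 0 -0.3;0 0 0.15 0 0 0 -0.2;0 0 0.19 0 0 0 -0.2' 
python3 - <<'E'
from h import *
rem(case(-.008,-.0575,.009),94)
grab('wrist','w13',None,1.5)
E
```

```text
t: 18.95
position: [0.5294, -0.0558, 0.008]
tool_rot: [-0.035, 0.999, 0.001, 0.0]
force: [0.2, -0.2, -0.5]
opening: 0.0275
t: 19.45
position: [0.529, -0.0559, 0.1997]
tool_rot: [-0.034, 0.999, 0.001, 0.0]
force: [0.2, -0.5, -0.3]
opening: 0.0344
t 19.45 pos [ 0.529  -0.0559  0.1997] F [ 0.2 -0.5 -0.3] open 0.0344 q [-0.07  0.15  0.1   1.76 -0.02  1.24  1.67]
shift [ 0.     -0.0031 -0.1907] turn [-0.06  0.05  0.05]
```

View pics/w13.png

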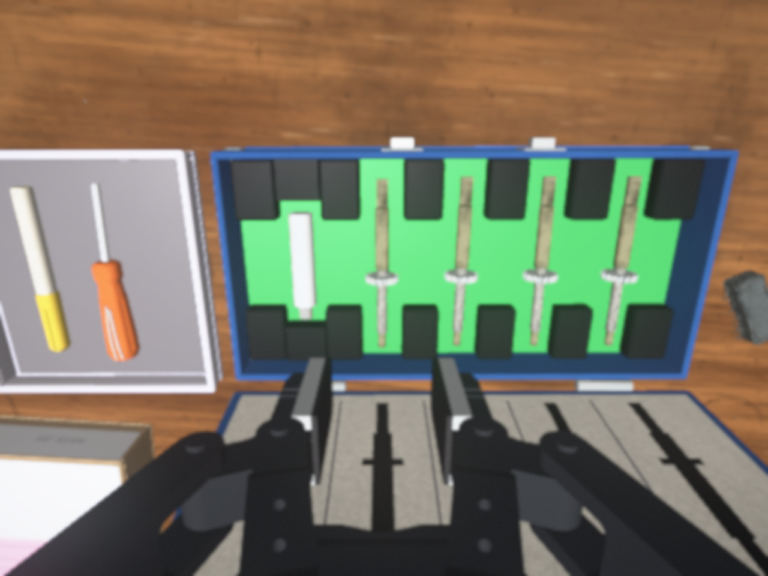

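```bash

python3 - <<'E'
from h import *
rem((.705,.036,.275),4,12,CY)
save('side0','x') if 0 else None
E
```

```text
t 19.5 pos [ 0.532  -0.056   0.2066] F [1.8 0.  6.4] open 0.0345 q [-0.07  0.14  0.1   1.75 -0.02  1.24  1.67]
shift [0.173  0.092  0.0684] turn [ -9.66   9.24 -89.64]
```

```bash

python3 -m jog '0 0.01 0.05 -4.3 4.2 -40.3 -0.2;0 0.03 0.095 -4.3 4.2 -40.3 -0.2;0.03 0.05 0.095 -4.3 4.2 -40.3 -0.2;0.07 0.07 0.095 -4.3 4.2 -40.3 -0.2;0.1 0.09 0.095 -4.3 4.2 -40.3 -0.2' 
python3 - <<'E'
from h import *
rem((.705,.036,.275),4,12,CY)
E
```

```text
t: 20.0
position: [0.6309, 0.0353, 0.2928]
tool_rot: [0.314, 0.948, -0.035, -0.036]
force: [0.5, -0.2, 1.6]
opening: 0.0341
t 20.0 pos [0.6309 0.0353 0.2928] F [ 0.5 -0.2  1.6] open 0.0341 q [-0.22  0.4   0.11  1.25 -0.01  1.59  0.81]
shift [ 0.0741  0.0007 -0.0178] turn [ -5.81   4.87 -48.95]
```

```bash

python3 -m jog '0.03 0 0 -4.9 4.1 -41.3 -0.2;0.06 0 0 -4.9 4.1 -41.3 -0.2;0.074 0 0 -4.9 4.1 -41.3 -0.2;0.08 0 -0.01 -4.9 4.1 -41.3 -0.2;0.08 0 -0.015 -4.9 4.1 -41.3 -0.2' 
python3 - <<'E'
from h import *
rem((.700,.0355,.215),4,25,CY)
grab('side','s14',None,1.5)
E
```

```text
t: 20.5
position: [0.7099, 0.0343, 0.2755]
tool_rot: [0.628, 0.772, -0.072, -0.068]
force: [0.2, 0.3, -1.0]
opening: 0.0341
t 20.5 pos [0.7099 0.0343 0.2755] F [ 0.2  0.3 -1. ] open 0.0341 q [-0.23  0.7   0.24  0.87 -0.14  1.78  0.16]
shift [-0.0099  0.0012 -0.0605] turn [-2.68 13.5  -7.5 ]
```

View pics/s14.png

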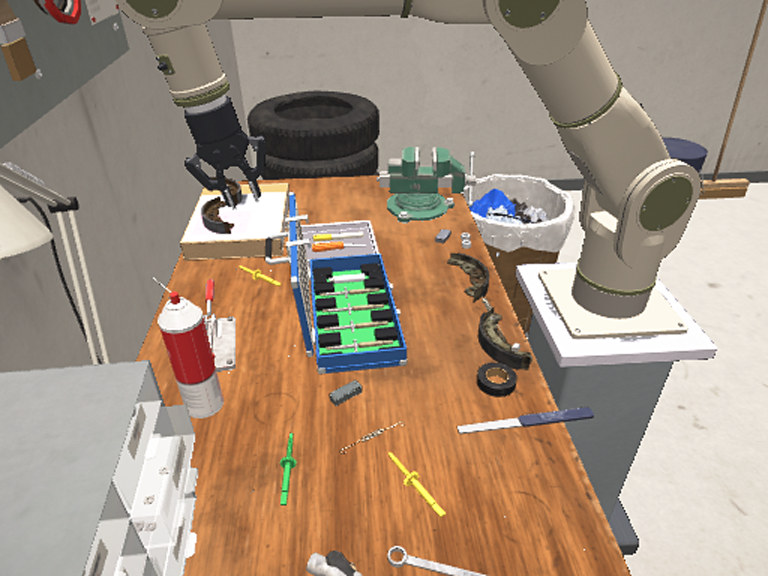

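```bash

python3 -m jog '-0.002 0.001 -0.02 -1.3 6.7 -3.7 -0.2;-0.006 0.001 -0.04 -2.7 13.5 -7.5 -0.2;-0.01 0.001 -0.06 -2.7 13.5 -7.5 -0.2;-0.01 0.001 -0.06 -2.7 13.5 -7.5 -0.2' 
python3 - <<'E'
from h import *
rem((.6756,.034,.1616),4,25,CY)
grab('side','s15',(120,60,300,220),3.7)
grab('top','t15',(220,100,330,190),6)
E
```

```text
t: 20.95
position: [0.6983, 0.035, 0.2115]
tool_rot: [0.663, 0.716, -0.16, -0.15]
force: [-0.9, -0.1, -0.4]
opening: 0.0338
t 20.95 pos [0.6983 0.035  0.2115] F [-0.9 -0.1 -0.4] open 0.0338 q [-0.2   0.92  0.26  0.69 -0.19  1.99  0.04]
shift [-0.0227 -0.001  -0.0499] turn [-0.11 -0.36 -0.42]
```

View pics/s15.png

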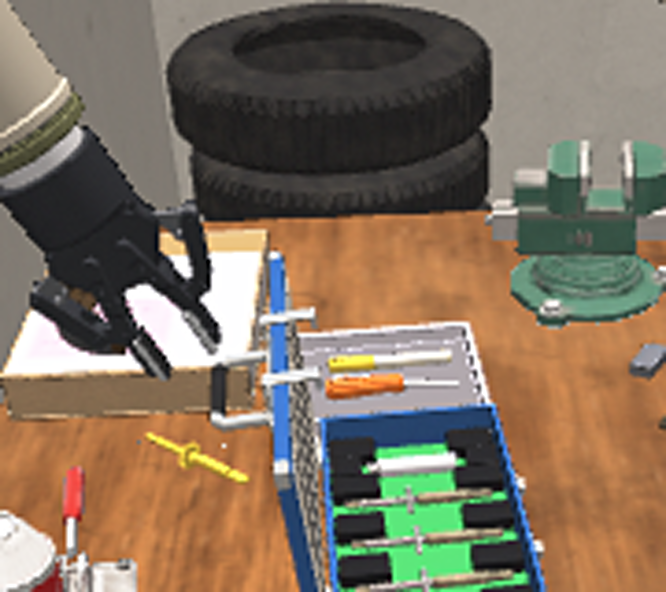

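View pics/t15.png

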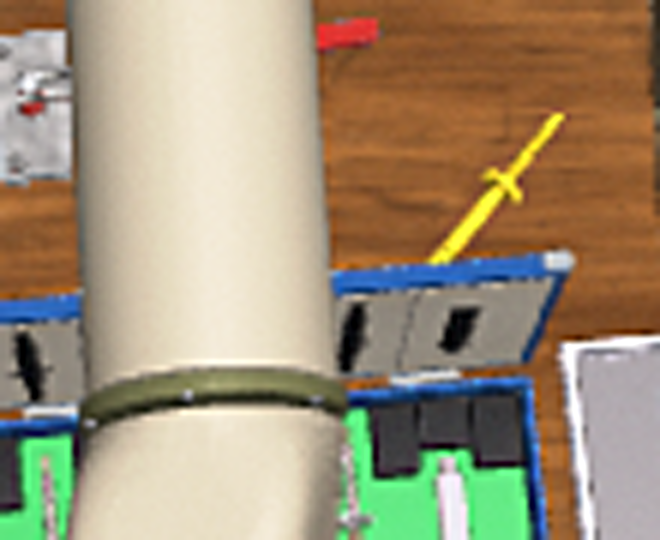

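```bash

python3 -m jog '-0.011 -0.001 -0.024 0 -0.3 0 -0.2;-0.0227 -0.002 -0.05 0 -0.3 -0.4 -0.2;-0.0227 -0.002 -0.05 0 -0.3 -0.4 -0.2;-0.0227 -0.002 -0.05 0 -0.3 -0.4 -0.2' 
python3 - <<'E'
from h import *
rem((.675,.0325,.1664),4,25,CY)
grab('side','s16',(120,60,300,220),3.7)
E
```

```text
t: 21.45
position: [0.6773, 0.0335, 0.1718]
tool_rot: [0.667, 0.715, -0.153, -0.144]
force: [-0.1, 0.3, 0.7]
opening: 0.0343
t 21.45 pos [0.6773 0.0335 0.1718] F [-0.1  0.3  0.7] open 0.0343 q [-0.22  0.85  0.25  0.9  -0.17  1.84  0.04]
shift [-0.0023 -0.001  -0.0054] turn [-0.19  0.7   0.03]
```

View pics/s16.png

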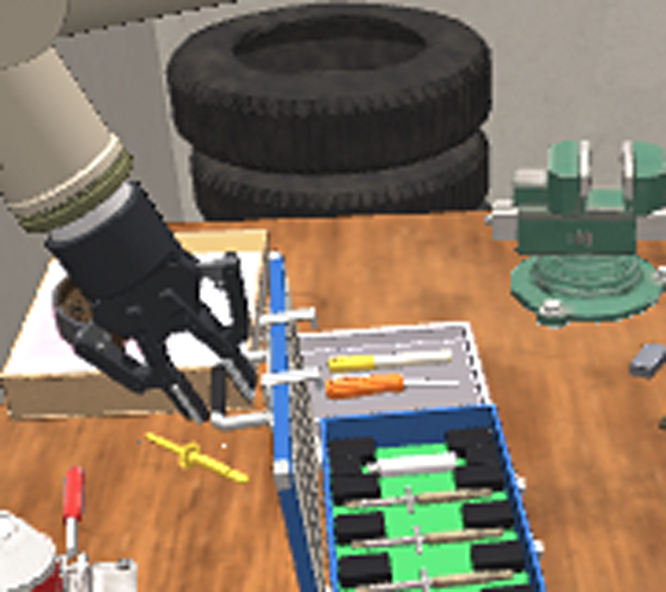

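```bash

python3 -m jog '-0.0025 -0.001 -0.006 0 0.5 0 -0.2;-0.0025 -0.001 -0.006 0 0.5 0 -0.2;-0.0025 -0.001 -0.006 0 0.5 0 -1;-0.0025 -0.001 -0.006 0 0.5 0 -1;-0.0025 -0.001 -0.006 0 0.5 0 -1' 50
python3 -m jog '0 0 0 0 0 0 -1;0 0 0 0 0 0 -1' 50
python3 - <<'E'
from h import *
rem((.675,.0325,.1664),4,25,CY)
from arc import *
rows([94.5,91,87,82,77,71,65,59,53,47,41,35,29,23,18,14,10,7,5,3.5,2.5])
E
```

```text
t: 22.0
position: [0.6728, 0.032, 0.1628]
tool_rot: [0.666, 0.713, -0.159, -0.15]
force: [-10.6, -0.8, 5.7]
opening: 0.0105
t: 22.2
position: [0.6728, 0.0321, 0.1628]
tool_rot: [0.666, 0.713, -0.159, -0.15]
force: [-11.3, -0.1, 5.1]
opening: 0.0105
t 22.2 pos [0.6728 0.0321 0.1628] F [-11.3  -0.1   5.1] open 0.0105 q [-0.22  0.86  0.25  0.91 -0.17  1.84  0.05]
shift [0.0022 0.0004 0.0036] turn [-0.11 -0.27  0.1 ]
91 -0.0085 -0.0006 0.0036 0.06 -0.92 0 -1
87 -0.0185 -0.0013 0.0070 0.14 -1.98 0 -1
82 -0.0313 -0.0022 0.0103 0.23 -3.30 0 -1
77 -0.0444 -0.0031 0.0124 0.32 -4.62 0 -1
71 -0.0602 -0.0042 0.0133 0.44 -6.20 0 -1

65 -0.0159 -0.0011 -0.0007 0.11 -1.58 0 -1
59 -0.0316 -0.0022 -0.0032 0.22 -3.17 0 -1
53 -0.0470 -0.0033 -0.0073 0.33 -4.75 0 -1
47 -0.0618 -0.0043 -0.0131 0.44 -6.33 0 -1
41 -0.0760 -0.0053 -0.0204 0.56 -7.92 0 -1

35 -0.0134 -0.0009 -0.0088 0.11 -1.58 0 -1
29 -0.0257 -0.0018 -0.0191 0.22 -3.17 0 -1
23 -0.0370 -0.0026 -0.0306 0.33 -4.75 0 -1
18 -0.0454 -0.0032 -0.0411 0.43 -6.07 0 -1
14 -0.0515 -0.0036 -0.0500 0.50 -7.13 0 -1

10 -0.0054 -0.0004 -0.0093 0.07 -1.06 0 -1
7 -0.0091 -0.0006 -0.0166 0.13 -1.85 0 -1
5 -0.0113 -0.0008 -0.0215 0.17 -2.38 0 -1
3.5 -0.0128 -0.0009 -0.0253 0.19 -2.77 0 -1
2.5 -0.0138 -0.0010 -0.0278 0.21 -3.04 0 -1
```

```bash

python3 -m jog '-0.0085 0.0010 0.0036 0.06 -0.92 0 -1;-0.0185 0.0010 0.0070 0.14 -1.98 0 -1;-0.0313 0.0010 0.0103 0.23 -3.30 0 -1;-0.0444 0.000 0.0124 0.32 -4.62 0 -1;-0.0602 -0.001 0.0133 0.44 -6.20 0 -1'
python3 -m jog '-0.0159 -0.0011 -0.0007 0.11 -1.58 0 -1;-0.0316 -0.0022 -0.0032 0.22 -3.17 0 -1;-0.0470 -0.0033 -0.0073 0.33 -4.75 0 -1;-0.0618 -0.0043 -0.0131 0.44 -6.33 0 -1;-0.0760 -0.0053 -0.0204 0.56 -7.92 0 -1'
python3 - <<'E'
from h import *
rem((0,0,0),4)
grab('side','s17',(150,60,330,220),3.7)
E
```

```text
t: 22.7
position: [0.6151, 0.0284, 0.1762]
tool_rot: [0.674, 0.721, -0.118, -0.11]
force: [5.4, -8.4, 1.4]
opening: 0.0104
t: 23.2
position: [0.5387, 0.0236, 0.1565]
tool_rot: [0.68, 0.727, -0.067, -0.063]
force: [0.5, -8.6, 5.4]
opening: 0.0108
t 23.2 pos [0.5387 0.0236 0.1565] F [ 0.5 -8.6  5.4] open 0.0108 q [-0.33  0.34  0.25  1.64 -0.09  1.36  0.01]
shift [-0.5387 -0.0236 -0.1565] turn [  0.71 -10.59   0.15]
```

View pics/s17.png

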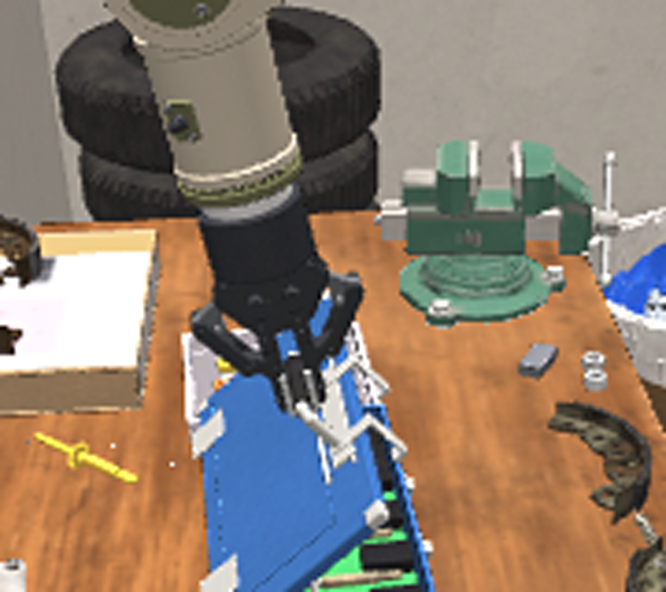

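Lid closing smoothly at about 40°, hooks still left of the catches; continuing.

```bash

python3 -m jog '-0.0134 -0.0009 -0.0088 0.11 -1.58 0 -1;-0.0257 -0.0018 -0.0191 0.22 -3.17 0 -1;-0.0370 -0.0026 -0.0306 0.33 -4.75 0 -1;-0.0454 -0.0032 -0.0411 0.43 -6.07 0 -1;-0.0515 -0.0036 -0.0500 0.50 -7.13 0 -1'
python3 -m jog '-0.0054 -0.0004 -0.0093 0.07 -1.06 0 -1;-0.0091 -0.0006 -0.0166 0.13 -1.85 0 -1;-0.0113 -0.0008 -0.0215 0.17 -2.38 0 -1;-0.0128 -0.0009 -0.0253 0.19 -2.77 0 -1;-0.0138 -0.0010 -0.0278 0.21 -3.04 0 -1'
python3 - <<'E'
from h import *
rem((.4702,.0165,.0743),4)
grab('side','s18',(190,100,320,220),5)
E
```

```text
t: 23.75
position: [0.487, 0.0199, 0.1053]
tool_rot: [0.683, 0.73, -0.022, -0.021]
force: [3.1, -9.0, 0.7]
opening: 0.0105
t: 24.25
position: [0.4735, 0.019, 0.0775]
tool_rot: [0.683, 0.731, -0.004, -0.004]
force: [0.9, -9.1, 3.4]
opening: 0.0104
t 24.25 pos [0.4735 0.019  0.0775] F [ 0.9 -9.1  3.4] open 0.0104 q [-0.35  0.16  0.23  2.03 -0.05  0.97 -0.03]
shift [-0.0033 -0.0025 -0.0032] turn [ 0.01 -0.58  0.13]
```

View pics/s18.png

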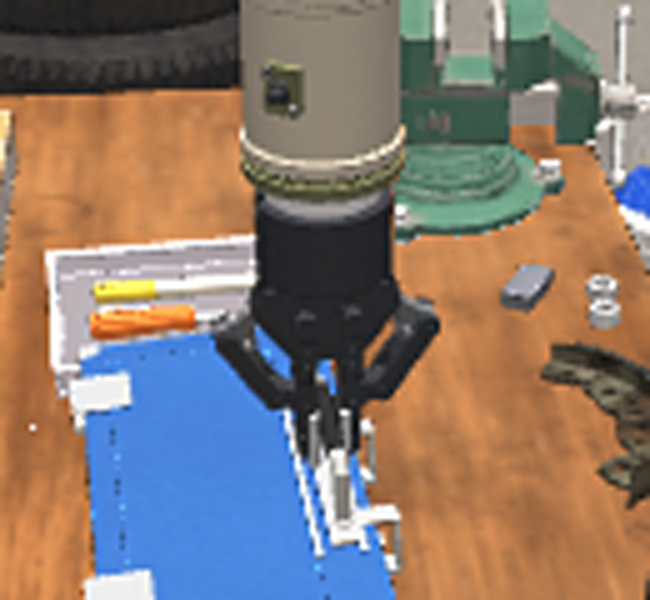

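```bash

python3 -m jog '-0.0015 0 -0.004 0 -0.3 0 -1;-0.0025 0 -0.007 0 -0.6 0 -1;-0.0025 0 -0.0075 0 -0.6 0 -1;-0.0025 0 -0.0075 0 -0.6 0 -1'
python3 - <<'E'
from h import *
rem((.4702,.0165,.0743),4)
E
```

```text
t: 24.7
position: [0.4707, 0.0188, 0.0698]
tool_rot: [0.683, 0.731, -0.0, -0.0]
force: [0.7, -10.0, -0.9]
opening: 0.0103
t 24.7 pos [0.4707 0.0188 0.0698] F [  0.7 -10.   -0.9] open 0.0103 q [-0.35  0.16  0.23  2.05 -0.04  0.94 -0.03]
shift [-0.0005 -0.0023  0.0045] turn [ 0.03 -0.05  0.14]
```

```bash

python3 -m jog '0 0 -0.002 0 0 0 -1;0 0 -0.003 0 0 0 -1;0 0 -0.003 0 0 0 -1'
python3 - <<'E'
from h import *
rem((.4702,.0165,.0743),4)
grab('side','s19',(190,130,320,250),5)
E
```

```text
t: 25.0
position: [0.4704, 0.0187, 0.068]
tool_rot: [0.683, 0.73, -0.001, -0.001]
force: [-8.9, -10.5, 20.1]
opening: 0.0104
t 25.0 pos [0.4704 0.0187 0.068 ] F [ -8.9 -10.5  20.1] open 0.0104 q [-0.35  0.16  0.23  2.05 -0.05  0.94 -0.03]
shift [-0.0002 -0.0022  0.0063] turn [ 0.01 -0.11  0.15]
```

View pics/s19.png

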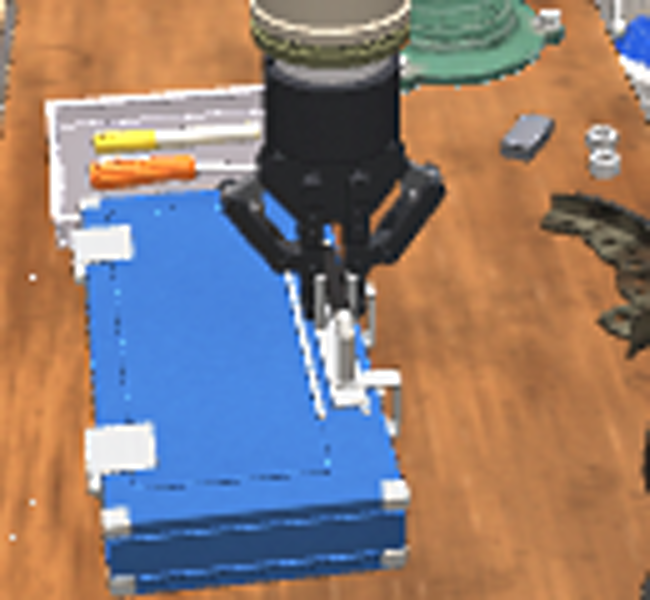

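```bash

python3 -m jog '0.0007 -0.01 0.0005 0 0 0 -1;0.0014 -0.02 0.001 0 0 0 -1;0.002 -0.028 0.001 0 0 0 -1;0.002 -0.029 0.001 0 0 0 -1;0.002 -0.029 0.001 0 0 0 -1'
python3 - <<'E'
from h import *
rem((.4718,-.0057,.0743),4)
grab('side','s20',(190,130,320,250),5)
E
```

```text
t: 25.55
position: [0.4719, -0.0038, 0.0682]
tool_rot: [0.681, 0.732, 0.001, -0.003]
force: [-7.2, 15.9, 8.8]
opening: 0.0106
t 25.55 pos [ 0.4719 -0.0038  0.0682] F [-7.2 15.9  8.8] open 0.0106 q [-0.32  0.16  0.25  2.05 -0.06  0.94  0.04]
shift [-0.0001 -0.0019  0.0061] turn [-0.36 -0.15 -0.14]
```

View pics/s20.png

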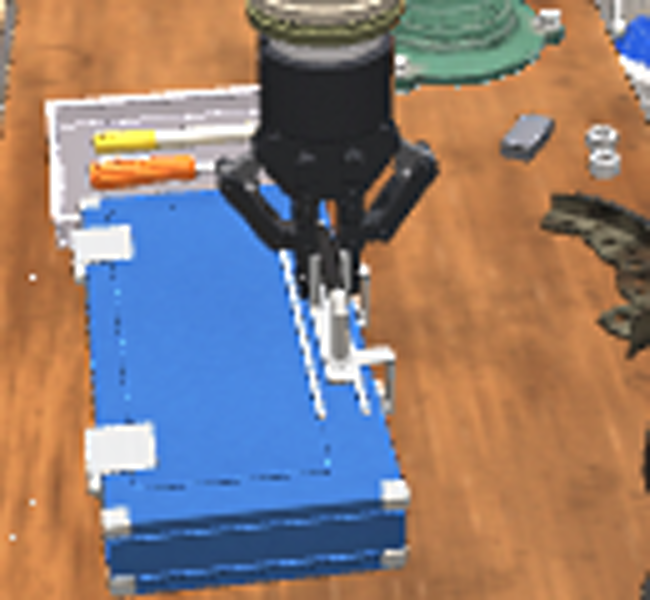

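```bash

python3 -m jog '0 0.003 0 0 0 0 -1;0 0.003 0 0 0 0 -0.5;0 0.003 0 0 0 0 -0.2;0 0.003 0 0 0 0 -0.2'
python3 -m jog '0 0 0.03 0 0 0 -0.2;0 0 0.08 0 0 0 -0.2;0 0 0.13 0 0 0 -0.2;0 0 0.17 0 0 0 -0.2;0 0 0.2 0 0 0 -0.2'
python3 -m jog '-0.03 -0.04 0.02 0 0 0 -0.2;-0.05 -0.09 0.03 0 0 0 -0.2;-0.05 -0.14 0.03 0 0 0 -0.2;-0.05 -0.19 0.03 0 0 0 -0.2;-0.05 -0.24 0.03 0 0 0 -0.2'
python3 - <<'E'
from h import *
grab('side','s21',None,1.5)
grab('top','t21',(150,145,380,225),3.4)
E
```

```text
t: 26.0
position: [0.4724, -0.005, 0.0676]
tool_rot: [0.682, 0.731, 0.0, -0.001]
force: [-0.4, -0.1, -0.3]
opening: 0.0342
t: 26.5
position: [0.4726, -0.005, 0.2706]
tool_rot: [0.682, 0.731, 0.001, -0.0]
force: [0.7, -0.4, -0.2]
opening: 0.0341
t: 27.0
position: [0.4216, -0.2392, 0.298]
tool_rot: [0.682, 0.731, 0.001, -0.001]
force: [1.5, 0.4, 0.5]
opening: 0.034
```

View pics/s21.png

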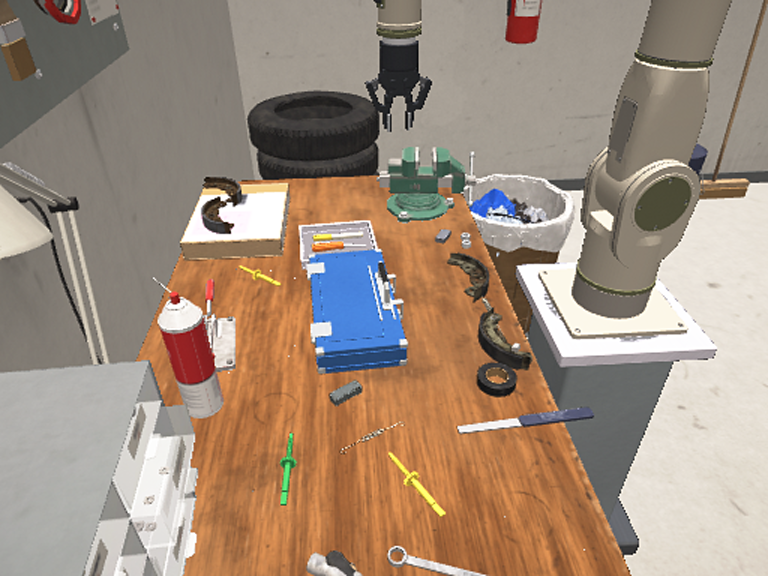

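View pics/t21.png

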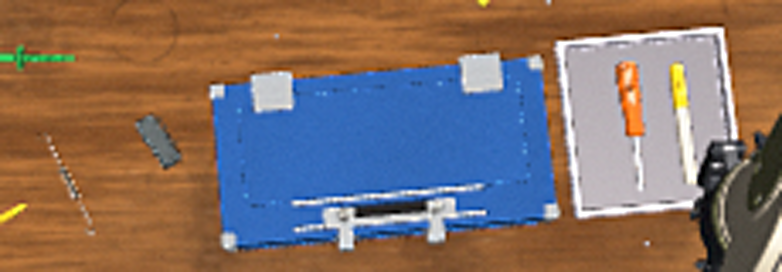

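```bash

python3 - <<'E'
from h import *
a=np.load('pics/top0.npz')['im'].astype(int);b=np.load('pics/t21.npz')['im'].astype(int)
d=np.abs(a-b).max(2); print('case',d[160:222,210:315].max(),(d[160:222,210:315]>25).sum(),'spring/pad',(d[175:218,160:172]>25).sum(),(d[175:200,190:205]>25).sum())
a=np.load('pics/side0.npz')['im'].astype(int);b=np.load('pics/s21.npz')['im'].astype(int)
d=np.abs(a-b).max(2)[160:300];print((d>25).sum(), np.argwhere(d>25)[:,::-1].min(0)+[0,160] if (d>25).any() else '',np.argwhere(d[:]>25)[:,::-1].max(0)+[0,160])
d2=np.abs(a-b).max(2)[165:250,205:275];print('case side',(d2>25).sum())
ctrl.sign_off()
E
```

```text
case 84 14 spring/pad 0 0
517 [207 160] [453 287]
case side 55
the job is handed in; nothing more can be done
```

The job is done and handed in at about t = 27 s. I slid the pull 22 mm left and swung the lid up to its stop. The misplaced tool was the screwdriver, in the fourth pocket. I laid it flat in the tray beside the marker. The loose adjuster then went into that pocket, wheel to the rear like the other three, and I shut the lid and slid the pull 22 mm back to its stop.

**What the checks showed:**
- **Contents:** before shutting, the wrist picture showed four adjusters and the pin all lying in their pockets.
- **Lid and latch:** the shut lid pushed back with about 20 N, and the pull met its stop with about 16 N. The final pictures show the lid and pull where they were at the start, to the eye.
- **Tray:** both tools lie in the tray, apart from each other.
- **Bystanders:** the spring and scuff pad match the first top picture. The tape and stone look unmoved in the side picture, though I did not measure them.

**What disagreed or went less well:**
- **Picture comparison:** over the case a few pixels still differ between the first and last pictures, 14 from the top and 55 from the side. I did not trace them, and I signed off in the same step that printed these counts.
- **Wrist camera:** it read about 5 mm too far left at long range. I corrected for this using the finger positions and close-up views.
- **Screwdriver release:** I let it go about 5 mm above the tray floor. It settled flat.

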